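Stir the polishing beads, then hold the machine's lid open

TASK

The beads are about to go into the polishing machine: take the stick from its stand, stir the beads in the pot with it, two or three wide turns right round, so that most of them shift and none leaves the pot, and stand the stick back in its hole. Then lift the machine's red lid and finish while holding it still, open at 50 degrees (within 5), so that a colleague can pour the beads in: do not let go, the lid falls shut by itself. Leave everything else on the bench where it is.

Things in the scene. Friction and masses are not known exactly. Their poses are not given: they have to be found in the camera images.
- polisher: Polishing machine, fixed to the bench: green box 180 (its x) by 200 (its y) by 100 mm high, open on top under a hinged red lid. Origin: centre of the underside; x points from its front to its hinge side, y along the front, z up. It stands turned by up to 20 degrees about the vertical. The lid counts as part of this body.
- lid (a joint): Opening angle of the red lid, rad: 0 = shut, grows as the front edge swings up and back; stop at 1.4. The lid (180 x 200 x 8 mm, about 0.25 to 0.5 kg) turns freely and falls shut from any angle as soon as it is let go. 50 degrees = 0.873 rad.
- lid_handle (a point): Middle of the lid's handle: a round steel bar 12 mm thick, 100 mm long along the machine's y, carried by a 12 mm post at each end; its axis is 35 mm above the lid's top face, so 29 mm of free air lie under it. Moves with the lid. With the lid shut it is 143 mm above the bench and, seen from the hinge, 150 mm towards the front and 43 mm up. It may turn between the fingers as the lid swings.
- lid_hinge (a point): Middle of the lid's hinge line, on the rim of the machine's far side, 100 mm above the bench. The hinge line is parallel to the machine's y.
- lid_edge (a point): Middle of the lid's free front edge, half way through its thickness; 180 mm from the hinge.
- pot: Round white ceramic pot, fixed to the bench: outer diameter 120, inner 112, 50 mm high, flat inner floor 6 mm above the bench. Origin: centre of the underside, z up. Pot and stand may have swapped places.
- stick: Stirring stick, 40 to 65 g, 150 mm long: round wooden shaft of diameter 12 for the lower 105 mm, then a square yellow grip 18 x 18 x 45 mm. Origin: centre of its foot; z points along it up to the grip; x and y are the normals of the grip's faces. Starts upright (leaning at most 6 degrees in the loose hole) in the stand, its foot 10 mm above the bench, its yaw unlike that of the stand.
- stick_head (a point): Point on the stick's axis in the middle of the square grip, 127 mm above the foot.
- stand: Grey aluminium block 70 x 70 x 50 mm high, fixed to the bench, with one round upright hole in its middle, diameter 16, 40 mm deep. Origin: centre of the underside.
- stand_hole0 (a point): Centre of the hole's mouth, 50 mm above the bench.
- bead0_center (a point): Centre of ceramic polishing bead 0 (blue), a 10 g ball of diameter 18 mm, lying on the pot's floor. The six beads start in a loose ring about the pot's middle, centres some 24 mm from it.
- bead1_center (a point): Centre of ceramic polishing bead 1 (orange), a 10 g ball of diameter 18 mm, lying on the pot's floor. The six beads start in a loose ring about the pot's middle, centres some 24 mm from it.
- bead2_center (a point): Centre of ceramic polishing bead 2 (blue), a 10 g ball of diameter 18 mm, lying on the pot's floor. The six beads start in a loose ring about the pot's middle, centres some 24 mm from it.
- bead3_center (a point): Centre of ceramic polishing bead 3 (orange), a 10 g ball of diameter 18 mm, lying on the pot's floor. The six beads start in a loose ring about the pot's middle, centres some 24 mm from it.
- bead4_center (a point): Centre of ceramic polishing bead 4 (blue), a 10 g ball of diameter 18 mm, lying on the pot's floor. The six beads start in a loose ring about the pot's middle, centres some 24 mm from it.
- bead5_center (a point): Centre of ceramic polishing bead 5 (orange), a 10 g ball of diameter 18 mm, lying on the pot's floor. The six beads start in a loose ring about the pot's middle, centres some 24 mm from it.
- tape: Bystander, loose, to be left alone: roll of tan tape lying flat, outer diameter 100, hole 76, 25 high (mm). Origin: centre of the underside.
- bottle: Bystander, loose, to be left alone: amber glass bottle, diameter 54, 110 high (mm). Origin: centre of the underside.
- dish: Bystander, loose, to be left alone: small round wooden dish, rim diameter 80, 25 high (mm). Origin: centre of the underside.
- ringbox: Bystander, loose, to be left alone: blue ring box, 60 x 50 x 37 high (mm). Origin: centre of the underside.
- hammer: Bystander, loose, to be left alone: hammer lying flat on the bench, about 250 mm long along its x. Origin near its middle.
- jar: Bystander, loose, to be left alone: glass jar, diameter 60, 60 high (mm). Origin: centre of the underside.
Mind the look-alikes: they are no part of the job. Of the things like the stick, leave any that is blue or green; of the rest the larger one is meant.

How it is judged (in metres and radians):
On the way, in this order (a step that is already met when the one before it is completed fails the run):
1. the held stick's foot is low in the pot, on one side of its middle (horizontal distance between stick and pot below 0.056 m and z of stick in the frame of pot below 0.035 m and contact force between the fingers and stick above 0.5 N and x of stick in the frame of pot above 0.015 m), for 0.02 s.
2. stirring round: past the pot's middle on its flank (horizontal distance between stick and pot below 0.056 m and z of stick in the frame of pot below 0.035 m and contact force between the fingers and stick above 0.5 N and (y of stick in the frame of pot above 0.01 m or y of stick in the frame of pot below -0.01 m) and x of stick in the frame of pot between -0.008 and 0.008 m), for 0.02 s.
3. stirring round: on the opposite side (horizontal distance between stick and pot below 0.056 m and z of stick in the frame of pot below 0.035 m and contact force between the fingers and stick above 0.5 N and x of stick in the frame of pot below -0.015 m), for 0.02 s.
4. stirring round: past the middle again on a flank (all of step 2), for 0.02 s.
5. round again on the first side, with at least four of the six beads more than 10 mm from where they started (all of step 1 and (distance of each of bead0_center, bead1_center, bead2_center, bead3_center from where it was at the start of the episode above 0.01 m or distance of each of bead0_center, bead1_center, bead2_center, bead4_center from where it was at the start of the episode above 0.01 m or distance of each of bead0_center, bead1_center, bead2_center, bead5_center from where it was at the start of the episode above 0.01 m or distance of each of bead0_center, bead1_center, bead3_center, bead4_center from where it was at the start of the episode above 0.01 m or distance of each of bead0_center, bead1_center, bead3_center, bead5_center from where it was at the start of the episode above 0.01 m or distance of each of bead0_center, bead1_center, bead4_center, bead5_center from where it was at the start of the episode above 0.01 m or distance of each of bead0_center, bead2_center, bead3_center, bead4_center from where it was at the start of the episode above 0.01 m or distance of each of bead0_center, bead2_center, bead3_center, bead5_center from where it was at the start of the episode above 0.01 m or distance of each of bead0_center, bead2_center, bead4_center, bead5_center from where it was at the start of the episode above 0.01 m or distance of each of bead0_center, bead3_center, bead4_center, bead5_center from where it was at the start of the episode above 0.01 m or distance of each of bead1_center, bead2_center, bead3_center, bead4_center from where it was at the start of the episode above 0.01 m or distance of each of bead1_center, bead2_center, bead3_center, bead5_center from where it was at the start of the episode above 0.01 m or distance of each of bead1_center, bead2_center, bead4_center, bead5_center from where it was at the start of the episode above 0.01 m or distance of each of bead1_center, bead3_center, bead4_center, bead5_center from where it was at the start of the episode above 0.01 m or distance of each of bead2_center, bead3_center, bead4_center, bead5_center from where it was at the start of the episode above 0.01 m)), for 0.02 s.
6. the stick stands in its stand again, let go, with the lid still shut (horizontal distance between stick and stand_hole0 below 0.006 m and z of stick in the frame of stand below 0.016 m and angle between stick's own z axis and vertical below 0.15 rad and contact force between the fingers and stick below 0.05 N and value of joint lid below 0.1 rad), for 0.2 s.
At the end, for the whole second after the job is handed in: The fingers hold the lid still (under 0.08 rad/s) at 45 to 55 degrees (0.785 to 0.96 rad); the stick stands let go in its hole (foot within 6 mm of the axis and of the bottom, lean under 0.15 rad), clear of the machine; all six beads lie in the pot (value of joint lid between 0.785 and 0.96 rad and velocity of joint lid between -0.08 and 0.08 rad/s and contact force between the fingers and polisher above 0.4 N and contact force between stick and polisher below 0.05 N and horizontal distance between stick and stand_hole0 below 0.006 m and z of stick in the frame of stand below 0.016 m and angle between stick's own z axis and vertical below 0.15 rad and contact force between the fingers and stick below 0.05 N and horizontal distance between each of bead0_center, bead1_center, bead2_center, bead3_center, bead4_center, bead5_center and pot below 0.056 m and height (world z) of each of bead0_center, bead1_center, bead2_center, bead3_center, bead4_center, bead5_center below 0.05 m); the arm keeps its last pose, push and grip.
It fails at once if a bystander is shifted by more than 30 mm (distance of any of tape, bottle, dish, ringbox, hammer, jar from where it was at the start of the episode above 0.03 m).
It fails at once if a bead leaves the pot (horizontal distance between any of bead0_center, bead1_center, bead2_center, bead3_center, bead4_center, bead5_center and pot above 0.07 m).
It also fails if it takes over 72 s, if anything falls off the work surface, if the arm or the gripper's body presses on something with over 40 N, if the wrist force passes 120 N, or if a joint passes its speed limit or range.

ROBOT

A 6-joint arm with a two-finger parallel gripper is mounted at the origin on the work surface. World frame = base frame: x ahead of the robot, y to its left, z up, the work surface at z = 0. Lengths are in mm, angles in rad, forces in N, time in s.
With the tool pointing down it reaches from about 400 to 925 mm from the base axis. Payload 12.5 kg.
Tool frame: the origin (TCP) lies midway between the tips of the shut fingers; the grasp point (between the pads) lies env.grasp_offset behind it (env.grasp_offset is the distance from the TCP to the grasp point, in mm); x points along the fingers, y is the direction in which the jaws open and shut, and the axes are right-handed (so a half turn about x gives the same grasp; the last joint's range is limited). The gripper opens to 95 mm and grips with 3 to 60 N. Pads are 20 mm wide; open, the fingers measure 119 mm over their backs; the gripper's body (75 mm by 180 mm) begins 59 mm behind the grasp point.
Start: joints at [-1.351, 0.491, 1.559, -0, 1.092, -0.106], TCP at [200.065, -592.132, 214.661] pointing down, gripper open.
Joint ranges: [-3.1, 3.1], [-0.84, 2.19], [0.05, 2.79], [-1.13, 4.28], [0.06, 2.93], [-2.69, 2.69]. Speed limits (rad/s): [2.22, 2.22, 2.79, 3.14, 3.14, 3.14].

INTERFACE

Orientations are given as [roll, pitch, yaw] about the fixed x, y, z axes, in that order (R = Rz(yaw) Ry(pitch) Rx(roll)).
In Python, from cell import env gives the robot as it stands.
- The arm moves only by the tool apply_moves, never from a script. Its arguments are lists of equal length, an entry for each row: "offset": the shift along the world's x, y, z in units of 25 mm (1.0 is 25 mm), a list of three; "yaw": the turn about the world's z in units of 6 degrees (1.0 is 6 degrees); "jaw": the closure, from -1 (fully open) to 1 (shut), so that 0 is half open. A call has 1 to 20 rows; each row is the pose to reach, as a shift and turn from the pose measured when the call began; what a row does not reach only later rows make up. A row lasts 1/8 s, in which the tool goes at most 62.5 mm and 10.7 degrees, less where a joint would pass 70% of its speed; a pose out of reach is approached as far as the arm can. A call with a gripper value outside its range is refused whole. The fingers move at their own pace and stop on an object; the grip force is fixed at half the most. Time passes only in rows, so rows that repeat a pose let the fingers close. It gives the time, the measured TCP pose, the force and the opening at its end, in the units of the state.
- env.state(): the state, without advancing time (a new reading comes with each control period).
- env.read_camera(name): name is "scene" or "top" or "wrist"; returns a dict with "frame" (420x560x3 uint8, red, green, blue), "fx", "fy", "cx", "cy" (pixels), "distortion" ([k1, k2, p1, p2, k3] as OpenCV has them; the pictures are not rectified), "xyz" and "rotation" of the camera in the world; the wrist camera has in their place "hand_eye" (4x4, takes a point from camera to tool coordinates, whose origin is the TCP and whose axes are the tool frame's). Camera axes: x right, y down, z forward; pixel columns grow to the right and rows downward; lengths in mm; the calibration is good to about 2 mm. A picture is of the moment at which its call begins: read the wrist's pose just before it. There is no depth.
- env.job_done(): hands the job in, once; it reports no verdict.
The state is a dict: "t": time; "joints": joint angles; "qvel": joint speeds; "tau": joint torques, N m; "eef_pos": TCP position; "tcp_rot": TCP orientation; "ft_force": force on the tool from outside, world axes, zero at the start; "moment": the same for the moment, N m; "opening": opening from 0.0 (shut) to 1.0 (fully open).
Only numpy, scipy, OpenCV 4.12 (cv2) and the standard library are available. Lean on these libraries where they do the work, as an engineer would, in place of code of your own. Each camera call takes 0.05 s, during which the arm holds its last target.

## Working session

There is one attempt and no reset: what is moved stays moved. The work goes in short steps, Python scripts to look and compute and a tool call to move; the robot and the scene stay as the last step left them, time stands still between calls to the robot, and variables do not carry over. Pictures are saved under pics/ and viewed, and the job is handed in when it is done.

Besides the shell and the picture viewer there is one more tool, called after "Call:" as a command line: name --pt "numbers of a row" for each row, then --argument value for the rest. apply_moves: Moves the arm, as the interface text tells. Its arguments: {"type":"object","properties":{"offset":{"type":"array"},"yaw":{"type":"array"},"jaw":{"type":"array"}},"required":["offset","yaw","jaw"]}

```bash
ls; mkdir -p pics; cat > h.py <<'E'
import numpy as np, cv2
from cell import env
def K(c): return np.array([[c['fx'],0,c['cx']],[0,c['fy'],c['cy']],[0,0,1.]])
def ray(c,uv,T=None):
    uv=np.array(uv,float).reshape(-1,1,2)
    n=cv2.undistortPoints(uv,K(c),np.array(c['distortion'],float)).reshape(-1,2)
    d=np.c_[n,np.ones(len(n))]
    R=np.array(c['rotation'],float); 
    return np.array(c['xyz'],float), d@R.T
def onz(c,uv,z):
    o,d=ray(c,uv); return o+d*((z-o[2])/d[:,2])[:,None]
def proj(c,P):
    P=np.array(P,float).reshape(-1,3);R=np.array(c['rotation'],float)
    r,_=cv2.Rodrigues(R.T); t=-R.T@np.array(c['xyz'],float)
    return cv2.projectPoints(P,r,t,K(c),np.array(c['distortion'],float))[0].reshape(-1,2)
def tri(c1,p1,c2,p2):
    o1,d1=ray(c1,p1);o2,d2=ray(c2,p2);d1=d1[0]/np.linalg.norm(d1[0]);d2=d2[0]/np.linalg.norm(d2[0])
    A=np.c_[d1,-d2];s=np.linalg.lstsq(A,o2-o1,rcond=None)[0]
    a=o1+s[0]*d1;b=o2+s[1]*d2;return (a+b)/2,np.linalg.norm(a-b)
def wrist():
    s=env.state();c=env.read_camera('wrist')
    from scipy.spatial.transform import Rotation as Ro
    R=Ro.from_euler('xyz',s['tcp_rot']).as_matrix() if np.size(s['tcp_rot'])==3 else np.array(s['tcp_rot'])
    H=np.array(c['hand_eye']);c['rotation']=R@H[:3,:3];c['xyz']=R@H[:3,3]+np.array(s['eef_pos']);return c
def save(n,im,k=1):
    cv2.imwrite('pics/'+n+'.png',cv2.resize(im[...,::-1],None,fx=k,fy=k,interpolation=cv2.INTER_CUBIC))
E
python3 - <<'E'
from h import *
import pickle
s=env.state();print(s,env.grasp_offset)
cs={n:env.read_camera(n) for n in('scene','top')}
cs['wrist']=wrist()
pickle.dump(cs,open('c0.pkl','wb'))
for n in cs: save(n+'0',cs[n]['frame'],1.4);print(n,np.round(cs[n]['xyz']),np.round(cs[n]['rotation'],2).tolist(),cs[n]['fx'])
E
```

```text
pics
{'t': 0.0, 'joints': array([-1.35062363e+00,  4.91553365e-01,  1.55945623e+00, -3.64045511e-05,
        1.09168695e+00, -1.05572993e-01]), 'qvel': array([-0.00085974,  0.00077708,  0.00037944, -0.00109603, -0.0016726 ,
       -0.00218661]), 'tau': array([-6.02208365e-04, -6.12645435e+01, -2.58185148e+01,  6.92631374e-02,
        4.81900130e-02, -1.38293613e-04]), 'eef_pos': array([ 199.98495639, -591.88252932,  214.06326026]), 'tcp_rot': array([-1.6471292 ,  1.56969196,  1.82022594]), 'ft_force': array([-0.9185104 ,  0.29443436,  0.33870964]), 'moment': array([-0.01639427,  0.0553046 , -0.02589338]), 'opening': 0.9979592173484407} 18.8
scene [1451.  630.  771.] [-2.12, 0.0, 2.17] 487.0131670352174
top [ 384.   -9. 1602.] [-3.03, 0.02, -1.6] 471.99158475107845
wrist [ 271. -567.  383.] [[0.32, -0.91, -0.25], [-0.95, -0.31, -0.08], [-0.0, 0.27, -0.96]] 309.1170915276535
```

```bash
python3 - <<'E'
s=open('h.py').read()
s=s.replace("from cell import env","from cell import env\nfrom scipy.spatial.transform import Rotation as Ro\ndef RM(c):\n    r=np.array(c['rotation'],float)\n    return Ro.from_euler('xyz',r).as_matrix() if r.size==3 else r",1)
s=s.replace("R=np.array(c['rotation'],float)","R=RM(c)")
open('h.py','w').write(s)
E
python3 -c "
from h import *;import pickle
cs=pickle.load(open('c0.pkl','rb'))
for n in('scene','top'):print(RM(cs[n]).round(2).tolist(),proj(cs[n],[[500,0,0],[500,100,0],[600,0,0]]).round().tolist())"
```

```text
[[-0.57, 0.43, -0.7], [0.82, 0.3, -0.48], [-0.0, -0.85, -0.52]] [[289.0, 226.0], [320.0, 238.0], [268.0, 243.0]]
[[-0.03, -0.99, 0.11], [-1.0, 0.03, 0.01], [-0.02, -0.11, -0.99]] [[289.0, 228.0], [259.0, 229.0], [288.0, 199.0]]
```

View pics/scene0.png

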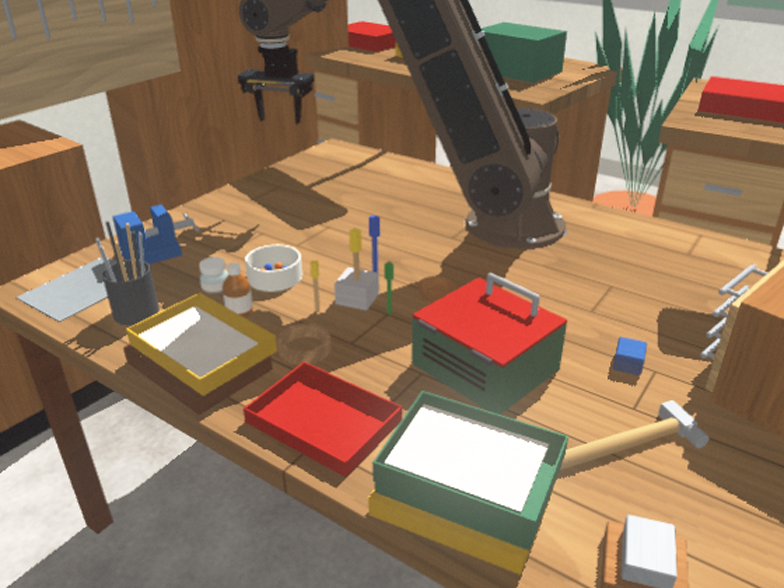

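View pics/top0.png

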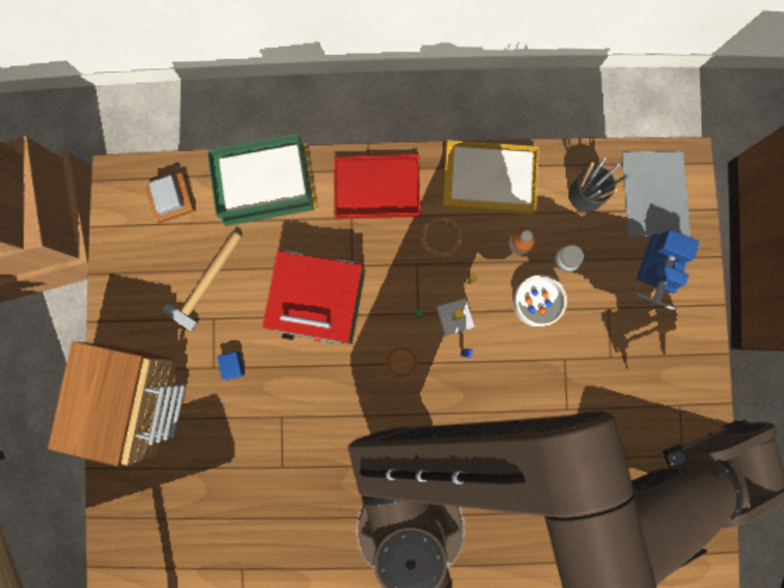

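View pics/wrist0.png

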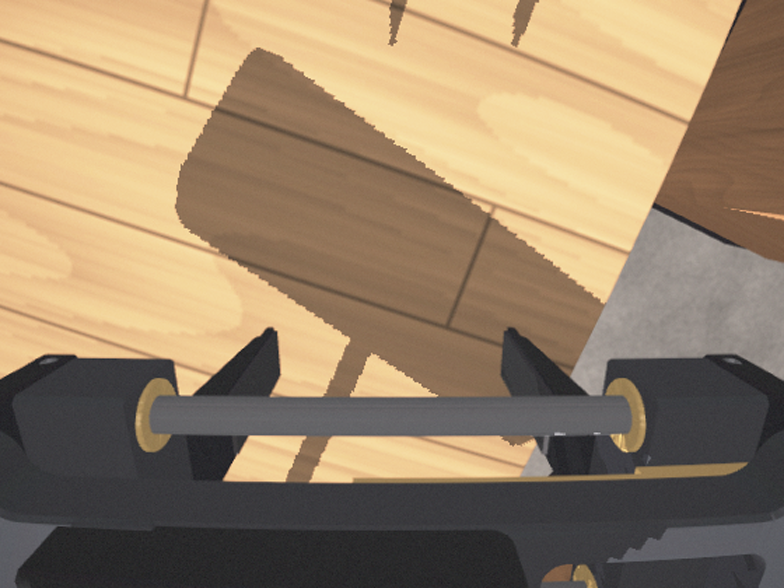

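```bash
python3 - <<'E'
from h import *;import pickle
cs=pickle.load(open('c0.pkl','rb'))
a=cs['scene']['frame'][140:240,160:300];b=cs['top']['frame'][150:290,250:420]
save('cs',a,5);save('ct',b,4.5)
E
```

```text
(no output)
```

View pics/cs.png

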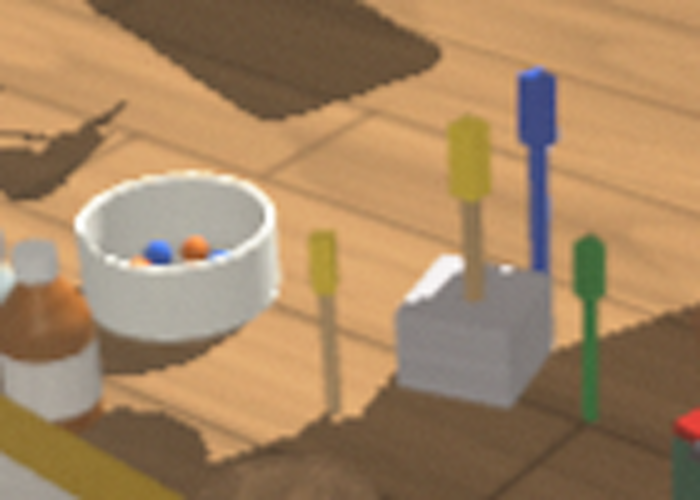

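View pics/ct.png

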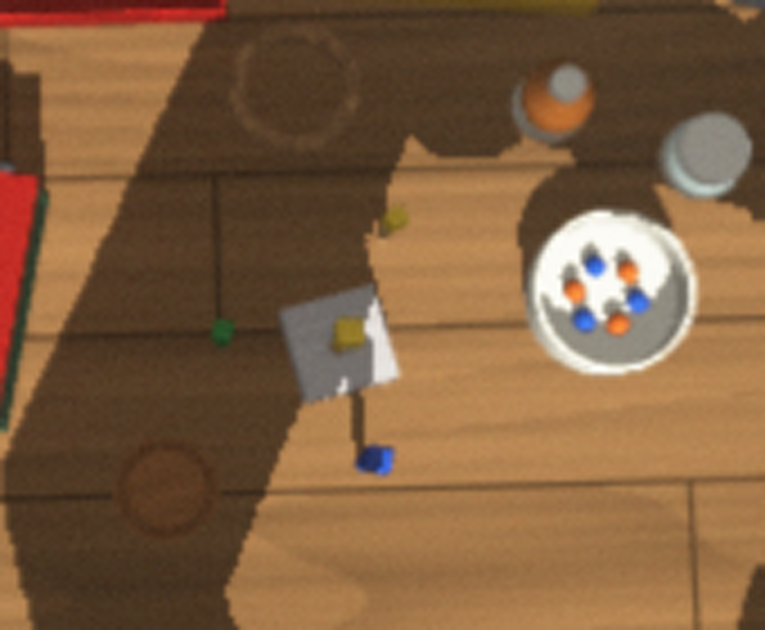

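```bash
python3 - <<'E'
from h import *;import pickle
cs=pickle.load(open('c0.pkl','rb'))
S,T=cs['scene'],cs['top']
def comps(c,lo,hi,amin=5,box=None):
    hsv=cv2.cvtColor(c['frame'],cv2.COLOR_RGB2HSV);m=cv2.inRange(hsv,lo,hi)
    if box: mm=np.zeros_like(m);x0,y0,x1,y1=box;mm[y0:y1,x0:x1]=255;m&=mm
    n,l,st,ce=cv2.connectedComponentsWithStats(m)
    return [(ce[i].round(1).tolist(),st[i].tolist()) for i in range(1,n) if st[i][4]>=amin]
for nm,lo,hi in[('yel',(22,120,60),(35,255,255)),('blue',(108,120,40),(130,255,255)),('green',(50,100,30),(80,255,255))]:
    print(nm,'T',comps(T,lo,hi,4,(250,150,420,290)));print(nm,'S',comps(S,lo,hi,4,(160,140,300,240)))
# pot rim outer from top: crop px -> image
f=lambda p:np.array(p)/4.5+[250,150]
rim=onz(T,[f((612,210)),f((612,374)),f((529,292)),f((696,292))],50);print('rim',rim.round(1).tolist(),rim.mean(0))
st=onz(T,[f((280,312)),f((374,286)),f((400,376)),f((306,404))],50);print('stand',st.round(1).tolist(),st.mean(0))
E
```

```text
yel T [([337.4, 198.5], [335, 197, 5, 4, 14]), ([327.1, 223.5], [324, 221, 7, 6, 37])]
yel S [([253.5, 171.4], [250, 163, 8, 17, 117]), ([224.2, 192.2], [222, 187, 5, 12, 55])]
blue T [([381.8, 208.6], [380, 207, 4, 4, 12]), ([391.4, 216.6], [390, 215, 4, 4, 15]), ([379.5, 220.7], [378, 219, 4, 4, 14]), ([333.4, 251.9], [330, 250, 7, 5, 28])]
blue S [([267.2, 168.2], [264, 154, 7, 40, 141]), ([191.5, 190.1], [190, 188, 4, 5, 15])]
green T [([298.9, 223.3], [297, 221, 5, 6, 19])]
green S [([277.4, 201.6], [275, 188, 6, 36, 107])]
rim [[591.7, -326.7, 50.0], [470.5, -320.7, 50.0], [532.6, -262.3, 50.0], [529.1, -386.0, 50.0]] [ 530.97415213 -323.93950091   50.        ]
stand [[523.0, -78.8, 50.0], [540.2, -148.4, 50.0], [473.6, -165.0, 50.0], [455.1, -95.6, 50.0]] [ 497.97487152 -121.95655561   50.        ]
```

```bash
python3 - <<'E'
from h import *;import pickle
cs=pickle.load(open('c0.pkl','rb'))
S,T=cs['scene'],cs['top']
print('stick head',tri(T,(327.1,223.5),S,(253.5,171.4)))
print('small y',tri(T,(337.4,198.5),S,(224.2,192.2)))
g=lambda p:np.array(p)/5+[160,140]
h=lambda p:np.array(p)/4.5+[250,150]
print('blue',tri(T,h((380,462)),S,g((537,75))),'green top',tri(T,h((222,331)),S,g((590,240))))
print('stand base pts',onz(S,[g((512,405))],0), 'stand tops',onz(S,[g((398,312)),g((512,335)),g((551,270))],50).round(1).tolist())
print('pot rim S',onz(S,[g((77,230)),g((277,230)),g((172,173)),g((180,262))],50).round(1).tolist())
R=Ro.from_euler('xyz',env.state()['tcp_rot']).as_matrix();print(R.round(3))
save('lt',T['frame'][170:255,180:270],8);save('ls',S['frame'][190:290,280:420],5)
E
```

```text
stick head (array([ 500.76590992, -120.57988502,  138.55720812]), np.float64(0.059241093025662904))
small y (array([ 583.79944131, -159.9820481 ,   98.22499445]), np.float64(0.6754920578248674))
blue (array([ 409.41441229, -139.0204792 ,  147.85186711]), np.float64(0.6831884475834862)) green top (array([504.87212238, -34.59707757, 114.66248959]), np.float64(0.3281972062034936))
stand base pts [[521.98193304 -77.89407419   0.        ]] stand tops [[541.5, -142.9, 50.0], [524.9, -74.3, 50.0], [453.6, -98.5, 50.0]]
pot rim S [[576.3, -363.6, 50.0], [508.0, -263.3, 50.0], [489.7, -366.7, 50.0], [569.6, -285.2, 50.0]]
[[-0.     0.32  -0.947]
 [ 0.001 -0.947 -0.32 ]
 [-1.    -0.001 -0.   ]]
```

View pics/lt.png

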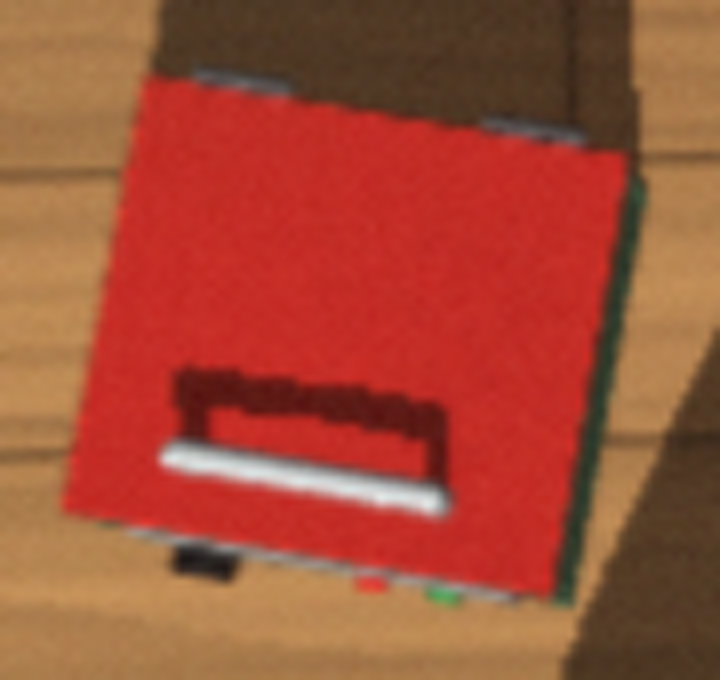

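View pics/ls.png

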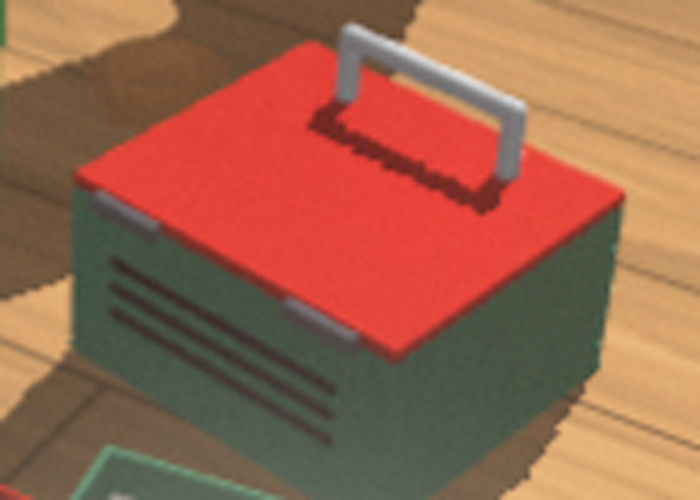

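Call:
apply_moves --pt "1.2 1.9 1" --pt "3.6 5.7 2" --pt "6 9.5 3" --pt "8.4 13.3 3" --pt "10.8 17 3" --pt "11.4 18.2 3" --pt "11.6 18.6 3" --pt "11.6 18.6 3" --pt "11.6 18.6 3" --pt "11.6 18.6 3" --pt "11.6 18.6 3" --pt "11.6 18.6 3" --pt "11.6 18.6 3" --yaw '[0, 0, 0, 0, 0, 0, 0, 0, 0, 0, 0, 0, 0]' --jaw '[-1, -1, -1, -1, -1, -1, -1, -1, -1, -1, -1, -1, -1]'

```text
t: 1.78
eef_pos: [489.6, -127.9, 289.2]
tcp_rot: [-1.592, 1.57, 1.874]
ft_force: [0.5, -0.3, 0.5]
opening: 0.998
```

```bash
python3 - <<'E'
from h import *;import pickle
cs=pickle.load(open('c0.pkl','rb'))
S,T=cs['scene'],cs['top']
f=lambda p:np.array(p)/8+[180,170]
l=onz(T,[f((150,78)),f((632,152)),f((555,598)),f((65,515))],108);print('lid',l.round(1).tolist(),l.mean(0))
hd=onz(T,[f((165,453)),f((447,502))],143);print('handle T',hd.round(1).tolist(),hd.mean(0))
g=lambda p:np.array(p)/5+[280,190]
l2=onz(S,[g((76,180)),g((316,42)),g((624,196)),g((397,357))],108);print('lid S',l2.round(1).tolist())
hs=onz(S,[g((348,35)),g((520,112))],143);print('handle S',hs.round(1).tolist(),hs.mean(0))
w=wrist();save('w1',w['frame'],1.4);pickle.dump(w,open('w1.pkl','wb'));s=env.state();print(s['t'],s['eef_pos'],s['joints'],proj(w,[[498,-122,50],s['eef_pos']]))
E
```

```text
lid [[656.1, 285.5, 108.0], [620.1, 91.0, 108.0], [442.5, 125.2, 108.0], [480.4, 320.8, 108.0]] [549.79266969 205.60542439 108.        ]
handle T [[501.4, 273.5, 143.0], [479.4, 163.3, 143.0]] [490.39694233 218.4024977  143.        ]
lid S [[625.0, 100.2, 108.0], [443.5, 133.9, 108.0], [487.9, 325.5, 108.0], [661.6, 291.9, 108.0]]
handle S [[481.5, 170.2, 143.0], [499.5, 272.5, 143.0]] [490.49875309 221.35670396 143.        ]
1.825 [ 489.67225858 -127.81125413  289.19198783] [-3.86240384e-01  2.46058107e-01  1.73866586e+00  6.74916934e-04
  1.15739417e+00  8.60094510e-01] [[276.63278255 172.7681763 ]
 [278.95343742 253.51717927]]
```

View pics/w1.png

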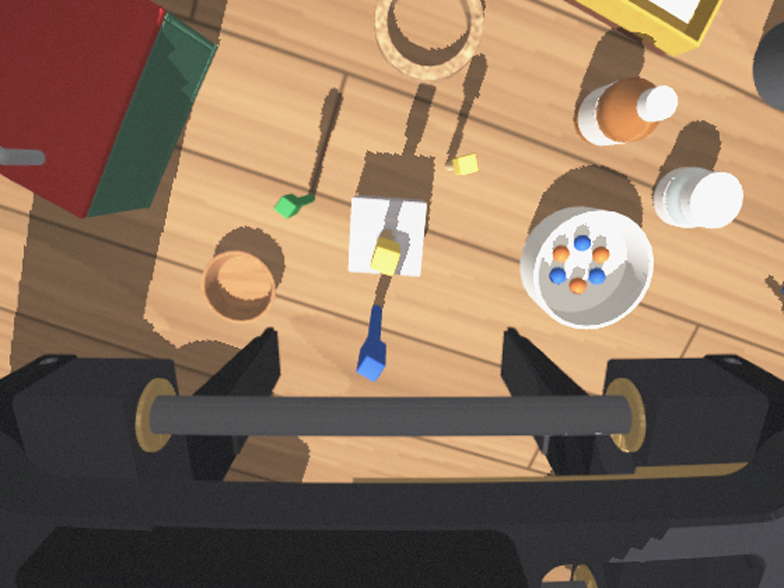

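```bash
python3 - <<'E'
from h import *;import pickle
w=pickle.load(open('w1.pkl','rb'))
save('w1c',w['frame'][130:240,170:330],5)
save('w1p',w['frame'][130:250,360:480],5)
E
```

```text
(no output)
```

View pics/w1c.png

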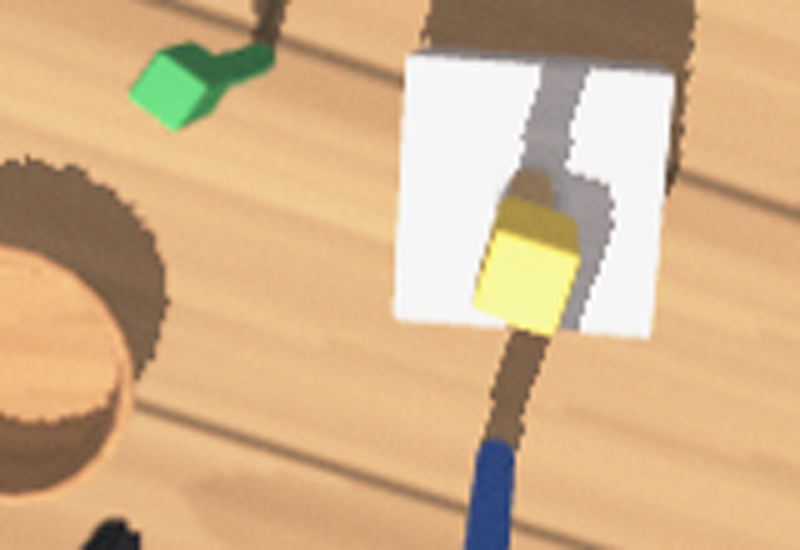

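View pics/w1p.png

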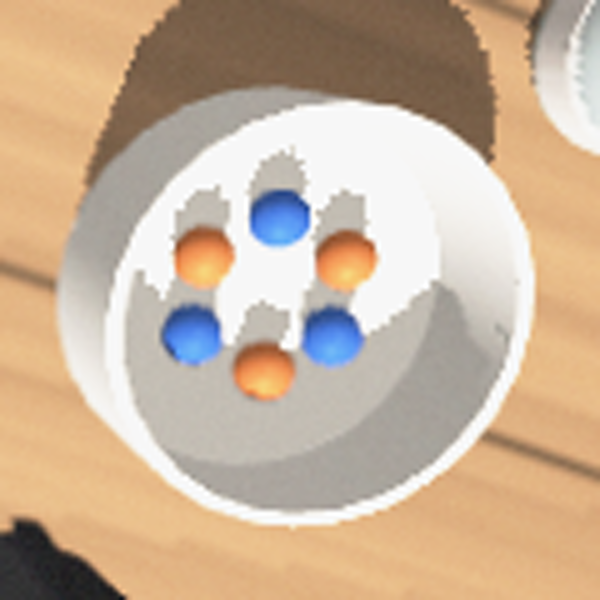

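```bash
python3 - <<'E'
from h import *;import pickle
w=pickle.load(open('w1.pkl','rb'))
f=lambda p:np.array(p)/5+[170,130]
p=lambda q:np.array(q)/5+[360,130]
st=onz(w,[f((406,53)),f((673,73)),f((650,338)),f((394,318))],50);print('stand',st.round(1).tolist(),st.mean(0))
t=onz(w,[f((500,229)),f((579,257)),f((551,335)),f((472,303))],160);print('grip top',t.round(1).tolist(),t.mean(0))
for a,b in((0,1),(1,2),(2,3),(3,0)):
    d=t[b]-t[a];print(np.degrees(np.arctan2(d[1],d[0])).round(1),np.linalg.norm(d).round(1))
b=onz(w,[p(q) for q in((204,258),(280,217),(346,261),(332,336),(264,370),(191,334))],15);print('beads',b.round(1).tolist(),b.mean(0),np.linalg.norm(b-b.mean(0),axis=1))
r=onz(w,[p((528,290)),p((295,520)),p((108,320)),p((345,104))],50);print('rim',r.round(1).tolist(),(r[:2].mean(0),r.mean(0)))
# ellipse fit on rim points
pts=np.array([(533,290),(505,195),(440,125),(510,400),(440,480),(295,524),(200,480),(125,400),(106,320)])
q=onz(w,[p(x) for x in pts],50)[:,:2]
A=np.c_[2*q,np.ones(len(q))];s=np.linalg.lstsq(A,(q**2).sum(1),rcond=None)[0];print('circle',s[:2],np.sqrt(s[2]+s[0]**2+s[1]**2))
E
```

```text
stand [[527.4, -77.3, 50.0], [544.7, -144.8, 50.0], [475.9, -162.9, 50.0], [459.0, -95.3, 50.0]] [ 501.75837987 -120.06774661   50.        ]
grip top [[510.1, -111.9, 160.0], [509.8, -128.3, 160.0], [493.1, -128.1, 160.0], [494.3, -111.2, 160.0]] [ 501.83974314 -119.85423859  160.        ]
-91.2 16.4
179.4 16.6
86.0 16.9
-2.3 15.8
beads [[538.8, -300.4, 15.0], [557.2, -316.9, 15.0], [551.8, -341.4, 15.0], [529.7, -347.3, 15.0], [513.5, -332.1, 15.0], [516.5, -306.3, 15.0]] [ 534.56281855 -324.05114312   15.        ] [23.97602954 23.76726053 24.39702841 23.75747043 22.56647624 25.35323149]
rim [[561.9, -375.2, 50.0], [479.9, -341.6, 50.0], [516.2, -266.8, 50.0], [590.8, -303.9, 50.0]] (array([ 520.91692693, -358.42818251,   50.        ]), array([ 537.22405713, -321.89801489,   50.        ]))
circle [ 535.5461797  -324.77345895] 59.041333768818156
```

Call:
apply_moves --pt "0.2 0.15 -0.5" --pt "0.44 0.3 -1.5" --pt "0.44 0.3 -2.5" --pt "0.44 0.3 -3.5" --pt "0.44 0.3 -4.0" --pt "0.44 0.3 -4.5" --pt "0.44 0.3 -5.0" --pt "0.44 0.3 -5.5" --pt "0.44 0.3 -6.0" --pt "0.44 0.3 -6.5" --pt "0.44 0.3 -6.7" --pt "0.44 0.3 -6.7" --pt "0.44 0.3 -6.7" --pt "0.44 0.3 -6.7" --yaw '[-1, -2, -3, -3.45, -3.45, -3.45, -3.45, -3.45, -3.45, -3.45, -3.45, -3.45, -3.45, -3.45]' --jaw '[0, 0, 0, 0, 0, 0, 0, 0, 0, 0, 0, 0, 0, 0]'

```text
t: 3.58
eef_pos: [500.8, -120.4, 122.1]
tcp_rot: [-2.482, 1.57, 0.622]
ft_force: [-0.5, -0.4, 1.6]
opening: 0.499
```

```bash
python3 - <<'E'
from h import *
s=env.state();print(s['t'],s['eef_pos'],Ro.from_euler('xyz',s['tcp_rot']).as_matrix().round(3),s['opening'])
c=env.read_camera('scene');save('s2',c['frame'][120:240,180:320],5)
c=env.read_camera('wrist');save('w2',c['frame'][100:400,130:430],2)
E
```

```text
3.575 [ 500.83995177 -120.3724435   122.07519951] [[ 0.001 -0.037 -0.999]
 [ 0.001 -0.999  0.037]
 [-1.    -0.001 -0.001]] 0.49865913830656905
```

View pics/s2.png

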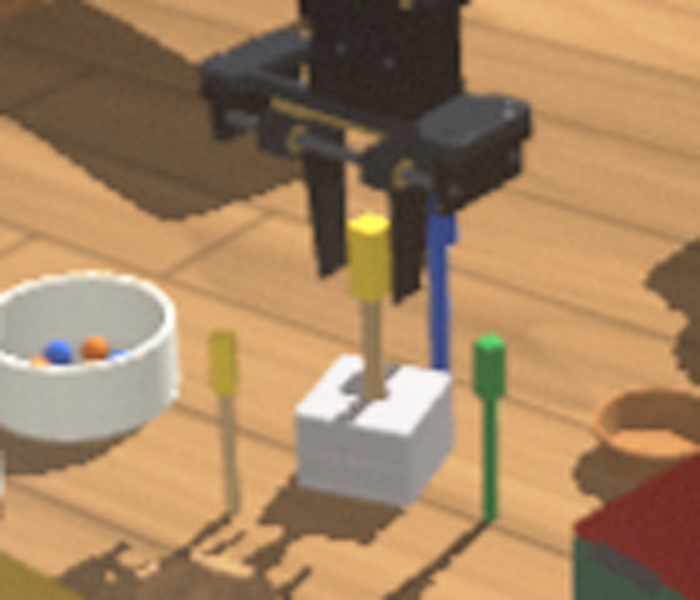

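View pics/w2.png

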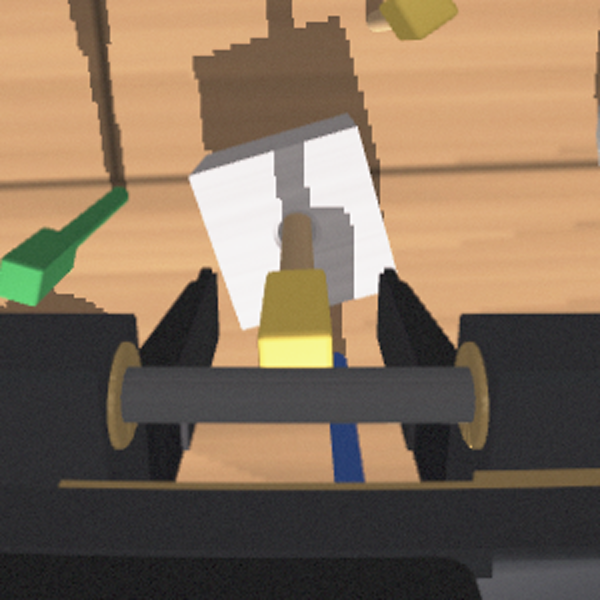

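Call:
apply_moves --pt "0 0 0" --pt "0 0 0" --pt "0 0 0" --pt "0 0 0" --pt "0 0 0" --pt "0 0 0" --yaw '[0, 0, 0, 0, 0, 0]' --jaw '[1, 1, 1, 1, 1, 1]'

```text
t: 4.42
eef_pos: [500.8, -120.4, 122.0]
tcp_rot: [-2.256, 1.57, 0.849]
ft_force: [-0.0, -0.8, 0.1]
opening: 0.188
```

```bash
python3 - <<'E'
from h import *
s=env.state();print(s['t'],s['eef_pos'],s['ft_force'],s['moment'],s['opening']*95)
c=env.read_camera('wrist');save('w3',c['frame'][100:400,130:430],2)
E
```

```text
4.425 [ 500.76841458 -120.35333628  121.97769097] [-0.04322639 -0.79804279  0.13775117] [0.00871556 0.0567428  0.0147981 ] 17.83011336166062
```

View pics/w3.png

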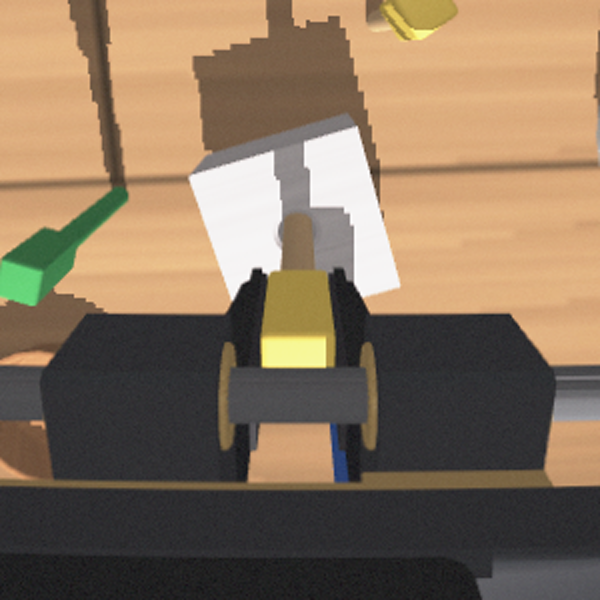

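Call:
apply_moves --pt "0 0 0.3" --pt "0 0 0.9" --pt "0 0 1.6" --pt "0 0 2.4" --pt "0 0 3.2" --pt "0 0 4" --pt "0.1 -0.5 4.4" --pt "0.3 -1.6 4.4" --pt "0.5 -3 4.4" --pt "0.7 -4.5 4.4" --pt "0.95 -6 4.4" --pt "1.2 -7.3 4.4" --pt "1.3 -8 4.4" --pt "1.31 -8.14 4.4" --pt "1.31 -8.14 4.4" --pt "1.31 -8.14 4.4" --pt "1.31 -8.14 4.4" --yaw '[0, 0, 0, 0, 0, 0, 0, 0, 0, 0, 0, 0, 0, 0, 0, 0, 0]' --jaw '[1, 1, 1, 1, 1, 1, 1, 1, 1, 1, 1, 1, 1, 1, 1, 1, 1]'

```text
t: 6.6
eef_pos: [533.6, -323.2, 232.2]
tcp_rot: [-2.506, 1.57, 0.599]
ft_force: [0.1, -0.2, -0.2]
opening: 0.191
```

```bash
python3 - <<'E'
from h import *;import pickle
s=env.state();print(s['t'],s['eef_pos'],s['ft_force'],s['opening']*95)
w=wrist();save('w4',w['frame'][60:320,130:430],2.5)
S=env.read_camera('scene');save('s4',S['frame'][80:240,130:300],4.5)
pickle.dump((w,S),open('c4.pkl','wb'))
e=s['eef_pos'];P=[e,[e[0],e[1],e[2]-112],[533.5,-324,6],[533.5,-324,50]]
print(((proj(w,P)-[130,60])*2.5).round(),((proj(S,P)-[130,80])*4.5).round())
E
```

```text
6.6 [ 533.64245024 -323.16054605  232.23023537] [ 0.1225657  -0.21021559 -0.1512682 ] 18.178526470645867
[[374. 484.]
 [373. 362.]
 [374. 305.]
 [374. 323.]] [[265. 216.]
 [282. 375.]
 [298. 523.]
 [292. 468.]]
```

View pics/w4.png

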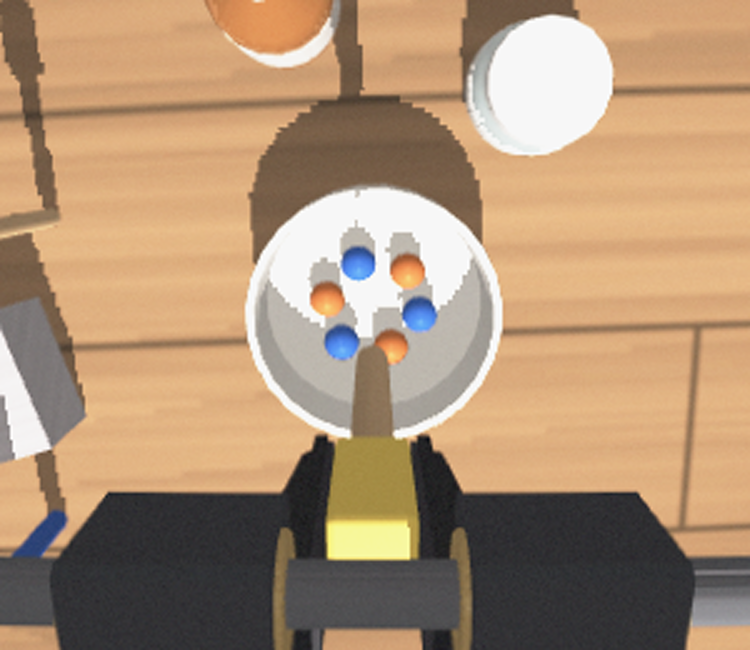

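View pics/s4.png

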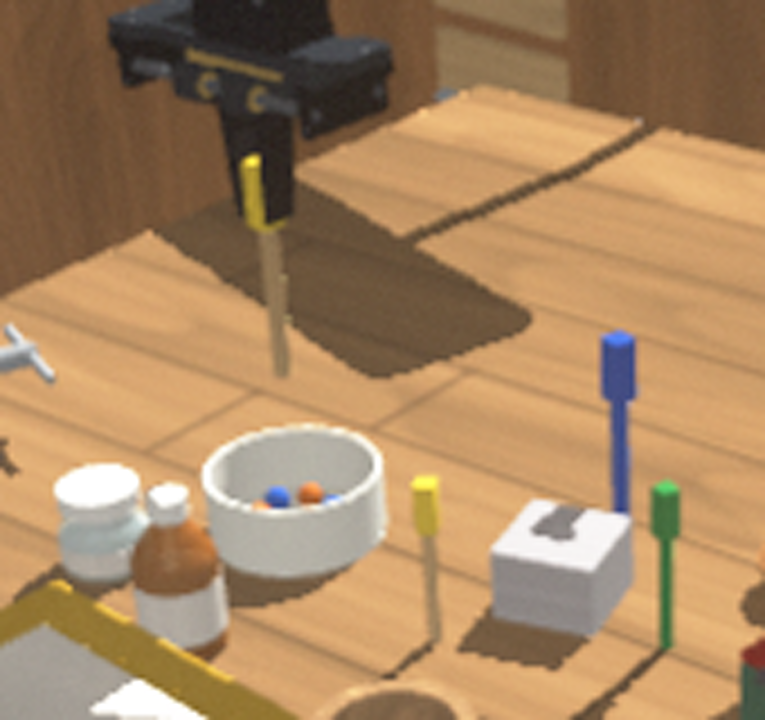

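Call:
apply_moves --pt "0 -0.03 -0.4" --pt "0 -0.03 -1.2" --pt "0 -0.03 -2" --pt "0 -0.03 -2.7" --pt "0 -0.03 -3.3" --pt "0 -0.03 -3.8" --pt "0 -0.03 -4.1" --pt "0 -0.03 -4.33" --pt "0 -0.03 -4.33" --pt "0 -0.03 -4.33" --yaw '[0, 0, 0, 0, 0, 0, 0, 0, 0, 0]' --jaw '[1, 1, 1, 1, 1, 1, 1, 1, 1, 1]'

```text
t: 7.95
eef_pos: [533.8, -324.3, 124.3]
tcp_rot: [-3.043, 1.57, 0.062]
ft_force: [-0.9, -0.3, -0.5]
opening: 0.187
```

```bash
python3 - <<'E'
from h import *
s=env.state();print(s['t'],s['eef_pos'],s['ft_force'],s['opening']*95)
w=wrist();save('w5',w['frame'][60:320,130:430],2.5)
R=26/25
print([[round(R*np.cos(a)+(533.5-s['eef_pos'][0])/25,2),round(R*np.sin(a)+(-324-s['eef_pos'][1])/25,2)] for a in np.arange(0,2*np.pi,2*np.pi/20)])
E
```

```text
7.95 [ 533.78128579 -324.28893113  124.31311553] [-0.93688744 -0.29900893 -0.54629588] 17.789264411099744
[[np.float64(1.03), np.float64(0.01)], [np.float64(0.98), np.float64(0.33)], [np.float64(0.83), np.float64(0.62)], [np.float64(0.6), np.float64(0.85)], [np.float64(0.31), np.float64(1.0)], [np.float64(-0.01), np.float64(1.05)], [np.float64(-0.33), np.float64(1.0)], [np.float64(-0.62), np.float64(0.85)], [np.float64(-0.85), np.float64(0.62)], [np.float64(-1.0), np.float64(0.33)], [np.float64(-1.05), np.float64(0.01)], [np.float64(-1.0), np.float64(-0.31)], [np.float64(-0.85), np.float64(-0.6)], [np.float64(-0.62), np.float64(-0.83)], [np.float64(-0.33), np.float64(-0.98)], [np.float64(-0.01), np.float64(-1.03)], [np.float64(0.31), np.float64(-0.98)], [np.float64(0.6), np.float64(-0.83)], [np.float64(0.83), np.float64(-0.6)], [np.float64(0.98), np.float64(-0.31)]]
```

View pics/w5.png

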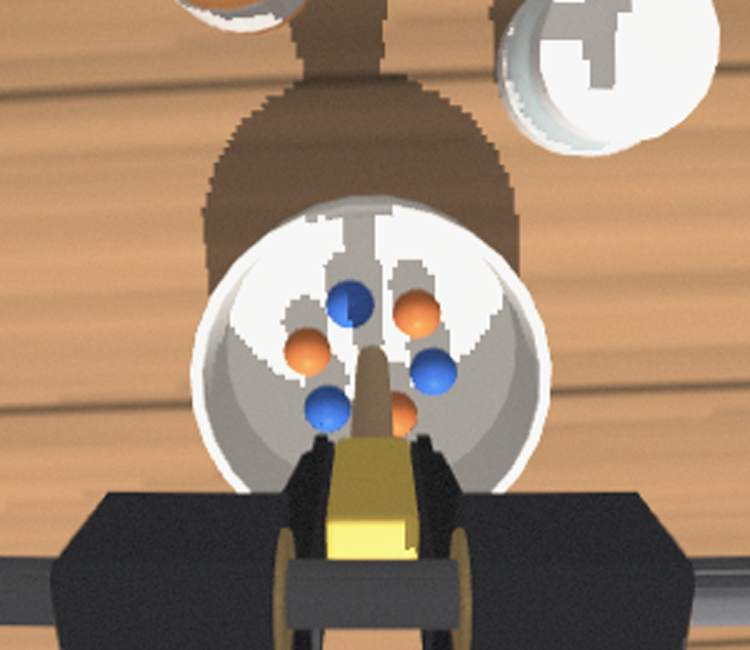

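Call:
apply_moves --pt "0.3 0 0" --pt "0.55 0.05 0" --pt "0.75 0.15 0" --pt "0.83 0.35 0" --pt "0.77 0.58 0" --pt "0.58 0.8 0" --pt "0.31 0.95 0" --pt "-0.01 1.0 0" --pt "-0.32 0.95 0" --pt "-0.6 0.82 0" --pt "-0.83 0.6 0" --pt "-0.97 0.32 0" --pt "-1.01 0 0" --pt "-0.96 -0.31 0" --pt "-0.82 -0.6 0" --pt "-0.6 -0.82 0" --pt "-0.32 -0.95 0" --pt "0 -1.0 0" --pt "0.31 -0.95 0" --pt "0.6 -0.82 0" --yaw '[0, 0, 0, 0, 0, 0, 0, 0, 0, 0, 0, 0, 0, 0, 0, 0, 0, 0, 0, 0]' --jaw '[1, 1, 1, 1, 1, 1, 1, 1, 1, 1, 1, 1, 1, 1, 1, 1, 1, 1, 1, 1]'

```text
t: 10.5
eef_pos: [549.4, -344.5, 124.3]
tcp_rot: [-3.076, 1.569, 0.029]
ft_force: [-0.5, -0.9, -0.4]
opening: 0.184
```

```bash
cat > st.py <<'E'
from h import *
import sys
s=env.state();e=s['eef_pos'];print(s['t'],e,s['ft_force'],s['opening']*95)
w=wrist();save(sys.argv[1],w['frame'][60:320,130:430],2.5)
a0=np.arctan2(e[1]+324,e[0]-533.5);print(np.degrees(a0))
a=a0+np.arange(1,21)*2*np.pi/20
print(np.c_[np.cos(a)+(533.5-e[0])/25,np.sin(a)+(-324-e[1])/25].round(2).tolist())
E
python3 st.py w6
```

```text
10.5 [ 549.36838873 -344.48509256  124.3377608 ] [-0.5443151  -0.93086971 -0.37984615] 17.515092398557144
-52.237525008094195
[[0.19, 0.26], [0.33, 0.54], [0.36, 0.85], [0.31, 1.16], [0.16, 1.43], [-0.07, 1.65], [-0.36, 1.78], [-0.67, 1.82], [-0.97, 1.76], [-1.25, 1.61], [-1.46, 1.38], [-1.59, 1.1], [-1.63, 0.79], [-1.58, 0.48], [-1.43, 0.21], [-1.2, -0.01], [-0.91, -0.14], [-0.6, -0.18], [-0.3, -0.12], [-0.02, 0.03]]
```

View pics/w6.png

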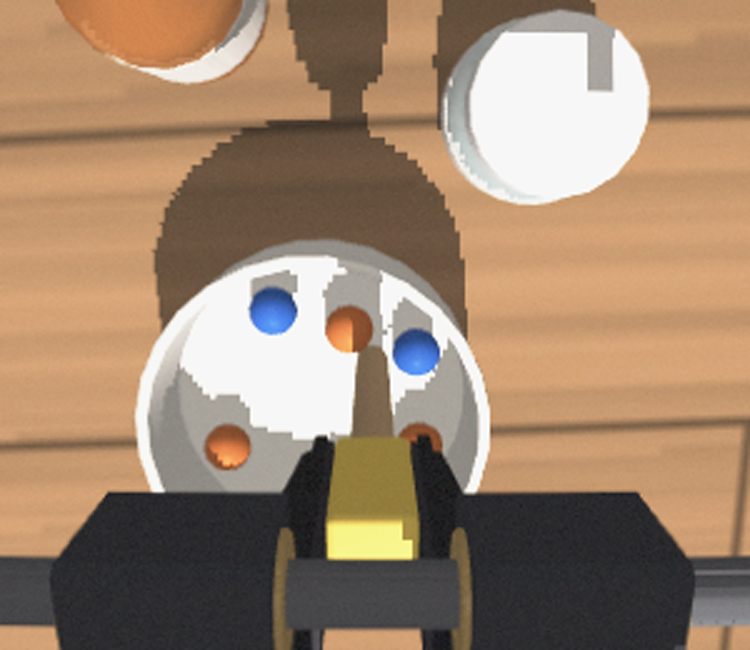

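Beads have spread and all remain low; second turn.

Call:
apply_moves --pt "0.19 0.26 0" --pt "0.33 0.54 0" --pt "0.36 0.85 0" --pt "0.31 1.16 0" --pt "0.16 1.43 0" --pt "-0.07 1.65 0" --pt "-0.36 1.78 0" --pt "-0.67 1.82 0" --pt "-0.97 1.76 0" --pt "-1.25 1.61 0" --pt "-1.46 1.38 0" --pt "-1.59 1.1 0" --pt "-1.63 0.79 0" --pt "-1.58 0.48 0" --pt "-1.43 0.21 0" --pt "-1.2 -0.01 0" --pt "-0.91 -0.14 0" --pt "-0.6 -0.18 0" --pt "-0.3 -0.12 0" --pt "-0.02 0.03 0" --yaw '[0, 0, 0, 0, 0, 0, 0, 0, 0, 0, 0, 0, 0, 0, 0, 0, 0, 0, 0, 0]' --jaw '[1, 1, 1, 1, 1, 1, 1, 1, 1, 1, 1, 1, 1, 1, 1, 1, 1, 1, 1, 1]'

```text
t: 13.05
eef_pos: [550.1, -342.9, 124.3]
tcp_rot: [-2.986, 1.569, 0.12]
ft_force: [-0.2, 0.1, -0.6]
opening: 0.185
```

```bash
python3 st.py w7
```

```text
13.05 [ 550.06868127 -342.92293073  124.25176156] [-0.20446044  0.06189422 -0.58841787] 17.606705962094775
-48.79501617422561
[[0.2, 0.24], [0.31, 0.54], [0.33, 0.85], [0.26, 1.15], [0.09, 1.42], [-0.15, 1.62], [-0.44, 1.73], [-0.75, 1.75], [-1.06, 1.68], [-1.32, 1.51], [-1.52, 1.27], [-1.64, 0.98], [-1.66, 0.67], [-1.58, 0.36], [-1.42, 0.1], [-1.17, -0.1], [-0.88, -0.22], [-0.57, -0.24], [-0.27, -0.16], [-0.0, 0.0]]
```

View pics/w7.png

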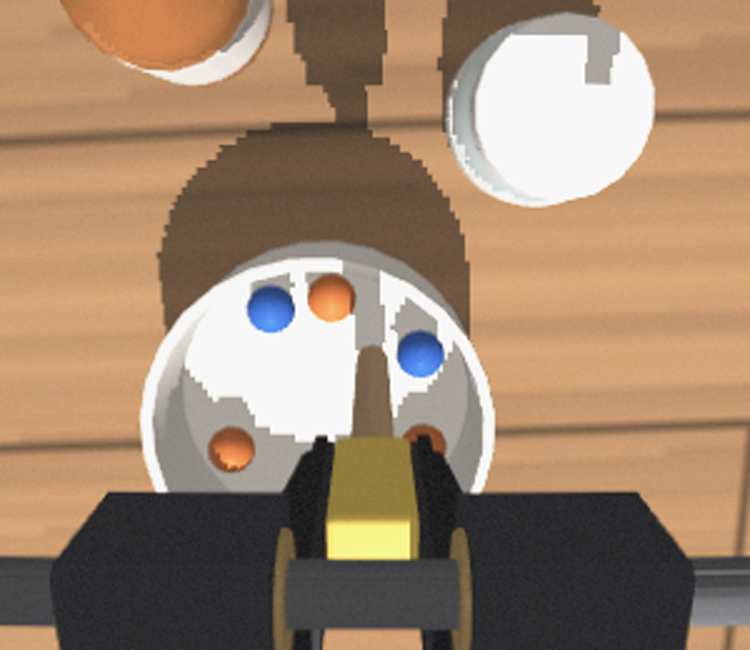

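```bash
python3 - <<'E'
from h import *
w=wrist()
b=onz(w,np.array([(271,309),(331,298),(421,354),(232,450),(422,440)])/2.5+[130,60],15)[:,:2]
print(b.round(1).tolist(),np.hypot(*(b-[533.5,-324]).T).round(1))
b0=np.array([[538.8,-300.4],[557.2,-316.9],[551.8,-341.4],[529.7,-347.3],[513.5,-332.1],[516.5,-306.3]])
print('min distance to any start of same colour');
col0='OBOBOB';
for p,c in zip(b,'BOBOO'): print(c,[round(float(np.hypot(*(p-q))),1) for q,d in zip(b0,col0) if d==c])
E
```

```text
[[572.8, -305.8], [576.1, -328.0], [553.9, -360.5], [518.2, -286.9], [519.8, -360.3]] [43.3 42.8 41.8 40.1 38.8]
min distance to any start of same colour
B [19.1, 59.8, 56.3]
O [46.4, 27.7, 62.7]
B [43.7, 27.5, 65.8]
O [24.6, 64.0, 45.4]
O [62.8, 37.2, 28.8]
```

Call:
apply_moves --pt "0.32 0.14 0" --pt "0.43 0.5 0" --pt "0.48 0.85 0" --pt "0.38 1.19 0" --pt "0.2 1.49 0" --pt "-0.08 1.72 0" --pt "-0.4 1.87 0" --pt "-0.75 1.9 0" --pt "-1.1 1.82 0" --pt "-1.41 1.62 0" --pt "-1.65 1.36 0" --pt "-1.79 1.02 0" --pt "-1.81 0.67 0" --pt "-1.72 0.31 0" --pt "-1.53 0.0 0" --pt "-1.25 -0.23 0" --pt "-0.91 -0.37 0" --pt "-0.55 -0.39 0" --pt "-0.21 -0.3 0" --pt "0.1 -0.1 0" --yaw '[0, 0, 0, 0, 0, 0, 0, 0, 0, 0, 0, 0, 0, 0, 0, 0, 0, 0, 0, 0]' --jaw '[1, 1, 1, 1, 1, 1, 1, 1, 1, 1, 1, 1, 1, 1, 1, 1, 1, 1, 1, 1]'

```text
t: 15.65
eef_pos: [553.3, -344.6, 124.2]
tcp_rot: [-2.939, 1.569, 0.168]
ft_force: [0.3, -0.9, -0.6]
opening: 0.189
```

```bash
python3 st.py w8
```

```text
15.65 [ 553.3155192  -344.64155014  124.15827178] [ 0.32143797 -0.89058669 -0.63034365] 17.984892008550396
-46.1696722577049
[[0.09, 0.35], [0.19, 0.65], [0.2, 0.96], [0.11, 1.26], [-0.07, 1.52], [-0.32, 1.71], [-0.62, 1.81], [-0.93, 1.82], [-1.23, 1.73], [-1.49, 1.55], [-1.67, 1.3], [-1.78, 1.0], [-1.78, 0.69], [-1.69, 0.39], [-1.51, 0.13], [-1.26, -0.06], [-0.97, -0.16], [-0.66, -0.17], [-0.36, -0.07], [-0.1, 0.1]]
```

View pics/w8.png

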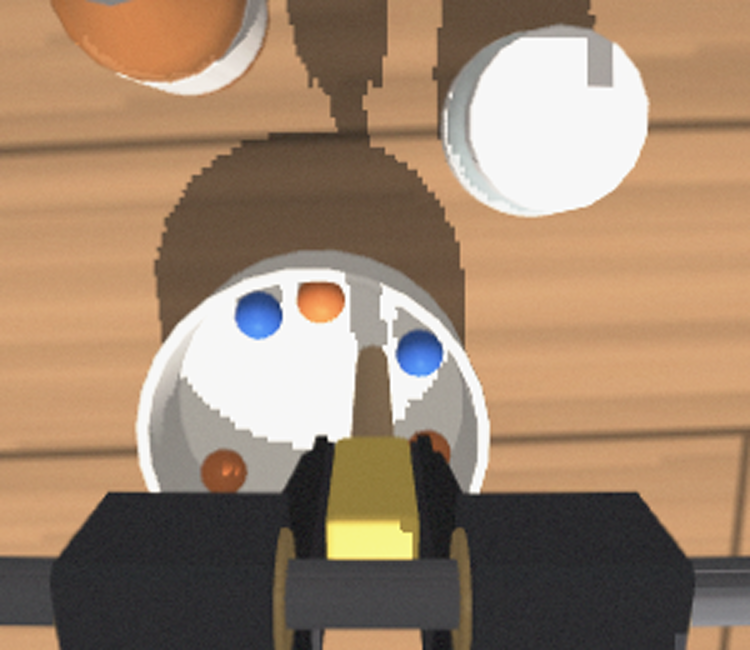

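Call:
apply_moves --pt "-0.4 0.4 0" --pt "-0.79 0.82 0" --pt "-0.79 0.82 0.3" --pt "-0.79 0.82 1" --pt "-0.79 0.82 2" --pt "-0.79 0.82 3" --pt "-0.79 0.82 4" --pt "-0.85 1.3 4.3" --pt "-1.05 2.6 4.3" --pt "-1.3 4.2 4.3" --pt "-1.6 5.8 4.3" --pt "-1.85 7.3 4.3" --pt "-2.05 8.5 4.3" --pt "-2.1 8.97 4.3" --pt "-2.1 8.97 4.0" --pt "-2.1 8.97 3.6" --pt "-2.1 8.97 3.2" --pt "-2.1 8.97 3.0" --pt "-2.1 8.97 3.0" --pt "-2.1 8.97 3.0" --yaw '[0, 0, 0, 0, 0, 0, 0, 0, 0, 0, 0, 0, 0, 0, 0, 0, 0, 0, 0, 0]' --jaw '[1, 1, 1, 1, 1, 1, 1, 1, 1, 1, 1, 1, 1, 1, 1, 1, 1, 1, 1, 1]'

```text
t: 18.2
eef_pos: [501.7, -119.9, 199.4]
tcp_rot: [-3.02, 1.569, 0.087]
ft_force: [-0.4, -0.1, -0.2]
opening: 0.19
```

```bash
python3 - <<'E'
from h import *
s=env.state();e=s['eef_pos'];print(s['t'],e,s['ft_force'],s['opening']*95,Ro.from_euler('xyz',s['tcp_rot']).as_matrix().round(4)[:2,1])
w=wrist();save('w9',w['frame'][60:320,130:430],2.5)
S=env.read_camera('scene');save('s9',S['frame'][80:240,130:300],4.5)
P=[[e[0],e[1],e[2]-112],[501,-120.5,50]]
print(((proj(w,P)-[130,60])*2.5).round(),((proj(S,P)-[130,80])*4.5).round())
E
```

```text
18.2 [ 501.66120009 -119.8678761   199.38046726] [-0.43351974 -0.06359452 -0.19081154] 18.059306129584982 [-0.0344 -0.9994]
[[373. 362.]
 [374. 341.]] [[558. 484.]
 [560. 534.]]
```

View pics/w9.png

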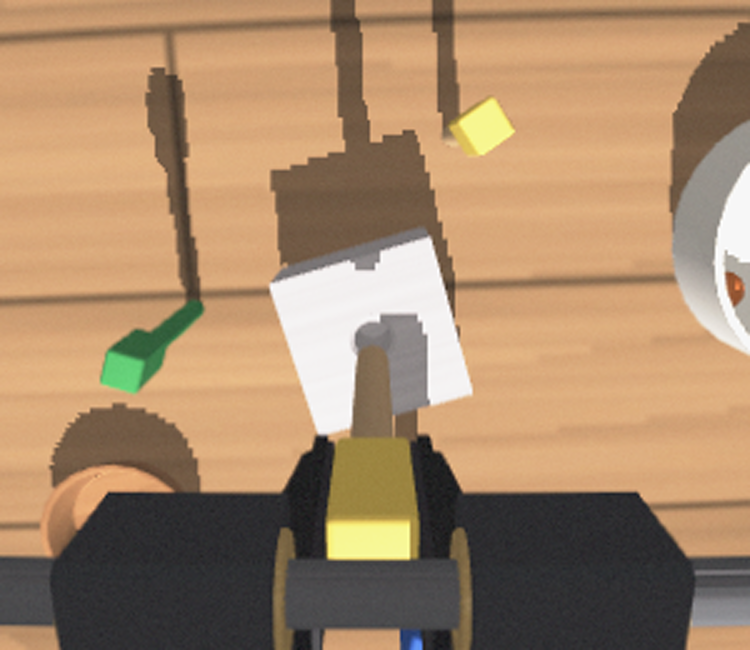

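View pics/s9.png

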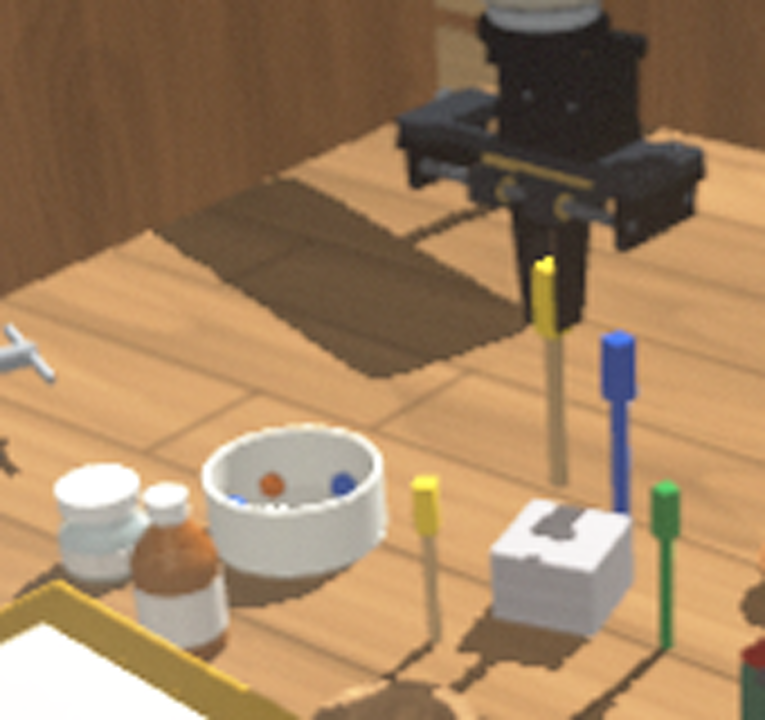

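Call:
apply_moves --pt "-0.03 -0.02 -0.3" --pt "-0.03 -0.02 -0.7" --pt "-0.03 -0.02 -1.1" --pt "-0.03 -0.02 -1.3" --pt "-0.03 -0.02 -1.5" --pt "-0.03 -0.02 -1.7" --pt "-0.03 -0.02 -1.9" --pt "-0.03 -0.02 -2.0" --pt "-0.03 -0.02 -2.0" --yaw '[0, 0, 0, 0, 0, 0, 0, 0, 0]' --jaw '[1, 1, 1, 1, 1, 1, 1, 1, 1]'

```text
t: 19.42
eef_pos: [500.9, -120.3, 149.4]
tcp_rot: [-3.026, 1.568, 0.081]
ft_force: [-0.7, 0.2, 0.2]
opening: 0.187
```

```bash
python3 - <<'E'
from h import *
s=env.state();e=s['eef_pos'];print(s['t'],e,s['ft_force'],s['moment'],s['opening']*95)
w=wrist();save('w10',w['frame'][60:320,130:430],2.5)
E
```

```text
19.425 [ 500.8919728  -120.29734339  149.40491484] [-0.71396612  0.23490741  0.21424192] [0.0722919  0.02994967 0.02655684] 17.805077434521845
```

View pics/w10.png

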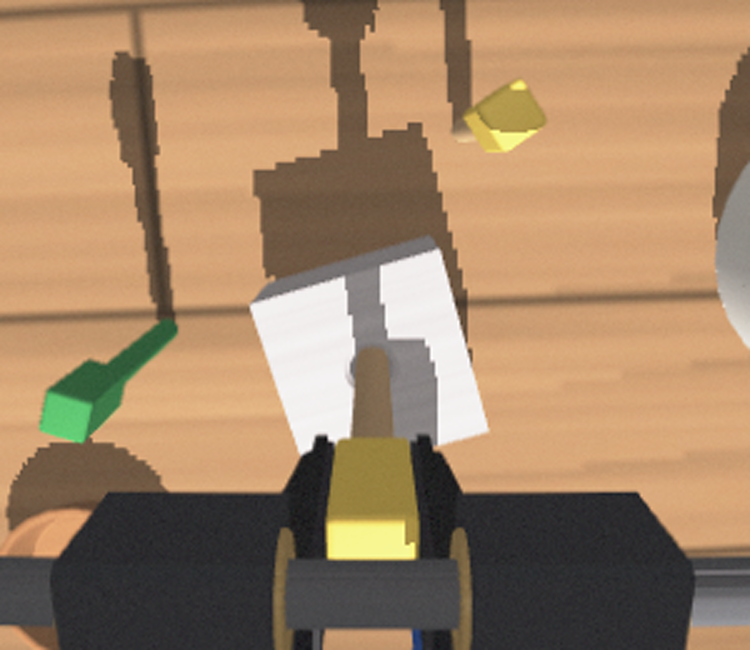

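No force, foot 12 mm into the hole. Lower the rest (27 mm) and release.

Call:
apply_moves --pt "0 0 -0.2" --pt "0 0 -0.4" --pt "0 0 -0.6" --pt "0 0 -0.8" --pt "0 0 -0.95" --pt "0 0 -1.06" --pt "0 0 -1.08" --pt "0 0 -1.08" --yaw '[0, 0, 0, 0, 0, 0, 0, 0]' --jaw '[1, 1, 1, 1, 1, 1, 1, 1]'

```text
t: 20.48
eef_pos: [501.0, -120.3, 122.6]
tcp_rot: [-3.088, 1.568, 0.019]
ft_force: [-1.2, 0.3, -0.5]
opening: 0.188
```

```bash
python3 - <<'E'
from h import *
s=env.state();e=s['eef_pos'];print(s['t'],e,s['ft_force'],s['moment'],s['opening']*95)
E
```

```text
20.475 [ 500.98554944 -120.31585899  122.59484921] [-1.24016075  0.29930172 -0.49270699] [-0.00112593 -0.00412195 -0.01828006] 17.83904765155924
```

Call:
apply_moves --pt "0 0 0" --pt "0 0 0" --pt "0 0 0" --pt "0 0 0" --pt "0 0 0.3" --pt "0 0 1" --pt "0 0 2" --pt "0 0 3.2" --pt "0 0 4.4" --pt "0 0 5.5" --pt "0 0 6" --pt "0 0 6" --pt "0 0 6" --yaw '[0, 0, 0, 0, 0, 0, 0, 0, 0, 0, 0, 0, 0]' --jaw '[0, 0, 0, 0, 0, 0, 0, 0, 0, 0, 0, 0, 0]'

```text
t: 22.1
eef_pos: [500.6, -120.2, 271.6]
tcp_rot: [-2.621, 1.569, 0.486]
ft_force: [-0.1, 0.2, -0.6]
opening: 0.498
```

```bash
python3 - <<'E'
from h import *;import pickle
s=env.state();e=s['eef_pos'];print(s['t'],e,s['ft_force'],s['joints'],s['opening']*95)
w=wrist();save('w11',w['frame'],1.4)
S=env.read_camera('scene');save('s11',S['frame'][80:240,130:300],4.5)
E
```

```text
22.1 [ 500.62664484 -120.19237126  271.62791949] [-0.08600948  0.22655661 -0.58803166] [-3.64497664e-01  2.74852178e-01  1.74708552e+00  1.09297612e-03
  1.11879192e+00  1.24018031e+00] 47.33920090391583
```

View pics/w11.png

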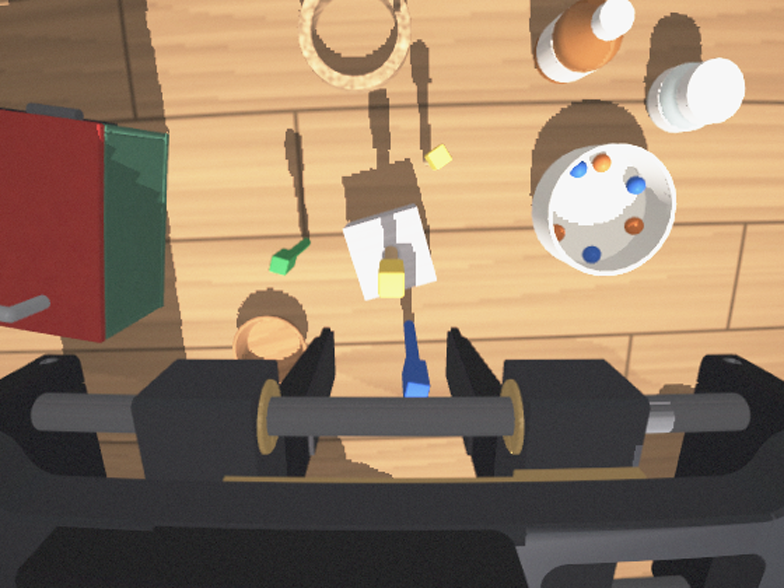

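View pics/s11.png

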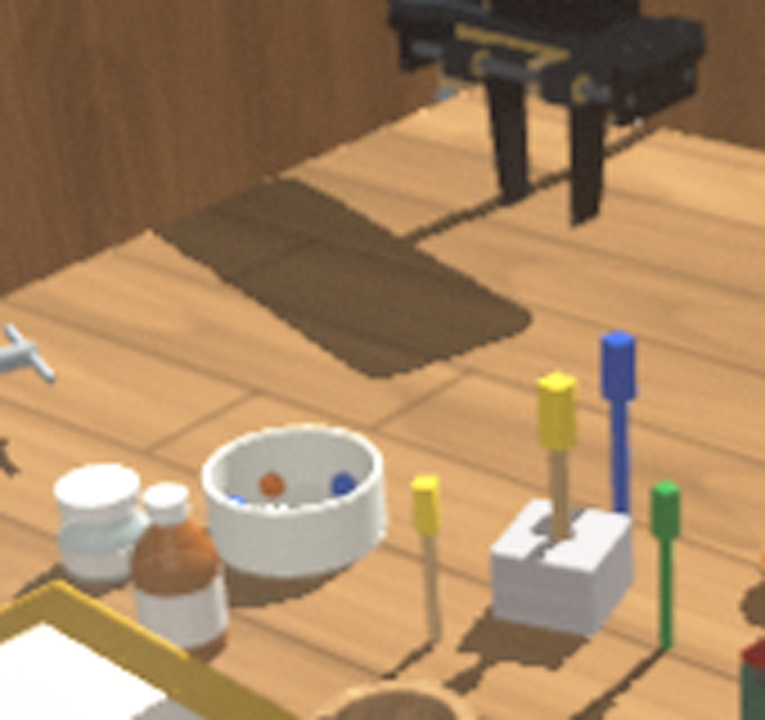

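Call:
apply_moves --pt "0 0.6 0.3" --pt "-0.2 2 0.7" --pt "-0.6 4 0.7" --pt "-1 6 0.7" --pt "-1.4 8 0.7" --pt "-1.8 10 0.7" --pt "-2.2 12 0.7" --pt "-2.4 13.1 0.7" --pt "-2.4 13.4 0.7" --pt "-2.4 13.4 0.7" --pt "-2.4 13.4 0.7" --pt "-2.4 13.4 0.7" --yaw '[0, 0, 0, 0, 0, 0, 0, 0, 0, 0, 0, 0]' --jaw '[0, 0, 0, 0, 0, 0, 0, 0, 0, 0, 0, 0]'

```text
t: 23.7
eef_pos: [440.9, 214.0, 289.2]
tcp_rot: [-2.606, 1.57, 0.5]
ft_force: [0.3, -0.4, 1.0]
opening: 0.5
```

```bash
python3 - <<'E'
from h import *;import pickle
s=env.state();e=s['eef_pos'];print(s['t'],e,s['ft_force'],s['joints'])
w=wrist();save('w12',w['frame'],1.4);pickle.dump(w,open('w12.pkl','wb'))
E
```

```text
23.7 [440.94320345 214.0193487  289.18132115] [ 0.33372716 -0.40418059  0.95928483] [3.16886824e-01 2.20586848e-01 1.77382121e+00 2.46593874e-04
 1.14596807e+00 1.92320480e+00]
```

View pics/w12.png

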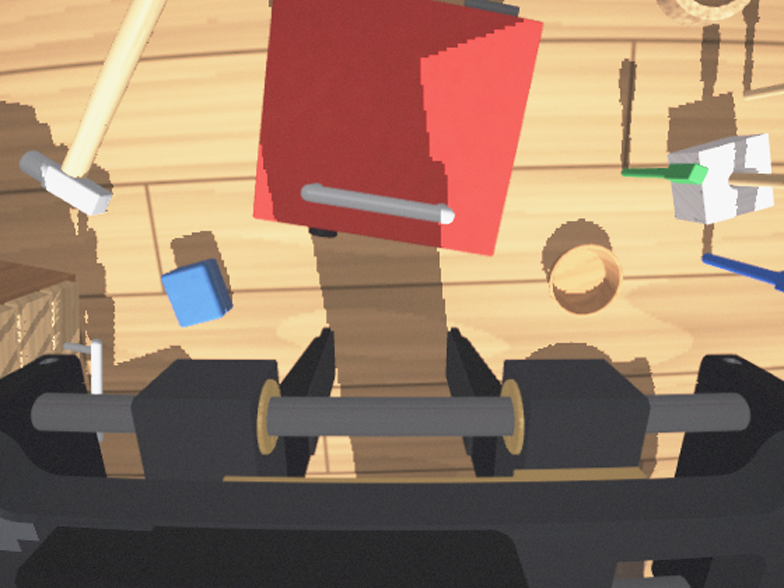

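```bash
python3 - <<'E'
from h import *;import pickle
w=pickle.load(open('w12.pkl','rb'))
h=onz(w,np.array([(302,191),(453,215)])/1.4,143);print(h.round(1).tolist(),h.mean(0),np.linalg.norm(h[1]-h[0]))
d=h[0]-h[1];print(np.degrees(np.arctan2(d[1],d[0]))-90)
l=onz(w,np.array([(543,22),(494,255),(254,216)])/1.4,108);print(l.round(1).tolist(),[np.linalg.norm(l[i+1]-l[i]).round(1) for i in(0,1)])
for a,b in((1,0),(1,2)):
    d=l[b]-l[a];print(np.degrees(np.arctan2(d[1],d[0])))
E
```

```text
[[504.7, 275.3, 143.0], [483.8, 167.4, 143.0]] [494.26059179 221.34985219 143.        ] 109.86516151594728
-10.9905029386248
[[620.5, 95.3, 108.0], [446.4, 128.6, 108.0], [485.4, 323.0, 108.0]] [np.float64(177.2), np.float64(198.3)]
-10.821549899642958
78.66467990159343
```

Call:
apply_moves --pt "0.2 0 0" --pt "0.5 0.1 0" --pt "0.8 0.1 0" --pt "1.1 0.2 0" --pt "1.4 0.26 0" --pt "1.7 0.26 0" --pt "2 0.26 -0.5" --pt "2.08 0.26 -1" --pt "2.08 0.26 -1.8" --pt "2.08 0.26 -2.7" --pt "2.08 0.26 -3.6" --pt "2.08 0.26 -4.0" --pt "2.08 0.26 -4.0" --pt "2.08 0.26 -4.0" --yaw '[1, 2.6, 4.2, 5.8, 7.4, 9, 10.6, 12.2, 13.2, 13.5, 13.5, 13.5, 13.5, 13.5]' --jaw '[0, 0, 0, 0, 0, 0, 0, 0, 0, 0, 0, 0, 0, 0]'

```text
t: 25.5
eef_pos: [493.3, 220.6, 189.9]
tcp_rot: [2.912, 1.569, 1.149]
ft_force: [0.6, -0.5, 0.4]
opening: 0.502
```

```bash
cat > v.py <<'E'
from h import *
import sys
n=sys.argv[1]
s=env.state();e=s['eef_pos'];y=Ro.from_euler('xyz',s['tcp_rot']).as_matrix()[:,1];print(s['t'],e,s['ft_force'],s['opening']*95,'jaw',np.degrees(np.arctan2(y[1],y[0])))
w=wrist();save('w'+n,w['frame'],1.2)
S=env.read_camera('scene');save('s'+n,S['frame'][100:300,260:430],4)
print((proj(w,[[493,220.5,143],e])*1.2).round(),((proj(S,[[493,220.5,143],e])-[260,100])*4).round())
E
python3 v.py 13
```

```text
25.5 [493.31192299 220.62443751 189.94449624] [ 0.56221025 -0.50162089  0.43171006] 47.68399397858458 jaw -11.045444529026655
[[333. 273.]
 [334. 304.]] [[422. 419.]
 [429. 353.]]
```

View pics/w13.png

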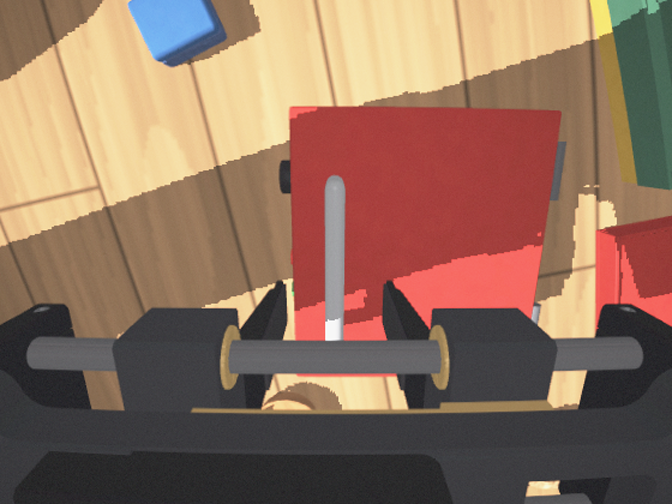

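View pics/s13.png

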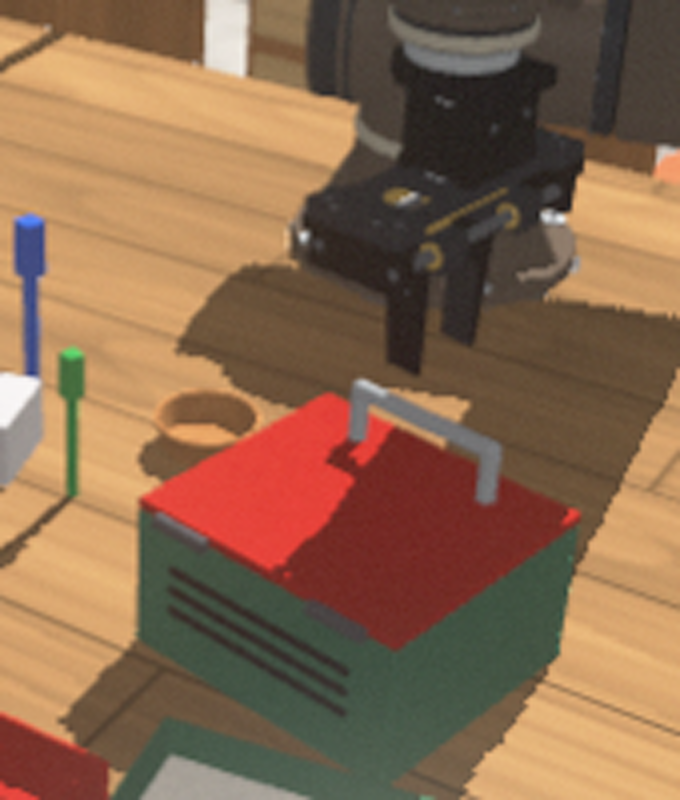

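Call:
apply_moves --pt "0 0 -0.5" --pt "0 0 -1" --pt "0 0 -1.5" --pt "0 0 -2" --pt "0 0 -2.4" --pt "0 0 -2.55" --pt "0 0 -2.55" --pt "0 0 -2.55" --pt "0 0 -2.55" --pt "0 0 -2.55" --pt "0 0 -2.55" --pt "0 0 -2.55" --pt "0 0 -2.55" --yaw '[0, 0, 0, 0, 0, 0, 0, 0, 0, 0, 0, 0, 0]' --jaw '[0, 0, 0, 0, 0, 0, 0, 0.5, 1, 1, 1, 1, 1]'

```text
t: 27.22
eef_pos: [493.3, 220.7, 126.3]
tcp_rot: [2.774, 1.569, 1.01]
ft_force: [-0.8, -0.2, 1.8]
opening: 0.12
```

```bash
python3 v.py 14; python3 - <<'E'
import numpy as np
R=156.04
for th in range(0,53,3):
    a=np.radians(16+th);h=150-R*np.cos(a);v=R*np.sin(a)-43
    print(th,np.round([h*.9816/25,-h*.1908/25,v/25],2).tolist())
E
```

```text
27.225 [493.27993851 220.6773705  126.26437591] [-0.76309609 -0.17056351  1.8158854 ] 11.442058572031906 jaw -11.037596322373505
[[333. 320.]
 [334. 304.]] [[422. 419.]
 [420. 443.]]
0 [0.0, -0.0, 0.0]
3 [0.1, -0.02, 0.31]
6 [0.21, -0.04, 0.62]
9 [0.34, -0.07, 0.92]
12 [0.48, -0.09, 1.21]
15 [0.64, -0.12, 1.49]
18 [0.81, -0.16, 1.77]
21 [1.0, -0.19, 2.04]
24 [1.2, -0.23, 2.29]
27 [1.41, -0.27, 2.54]
30 [1.63, -0.32, 2.77]
33 [1.87, -0.36, 2.99]
36 [2.12, -0.41, 3.2]
39 [2.38, -0.46, 3.39]
42 [2.64, -0.51, 3.57]
45 [2.92, -0.57, 3.74]
48 [3.2, -0.62, 3.89]
51 [3.5, -0.68, 4.03]
```

View pics/s14.png

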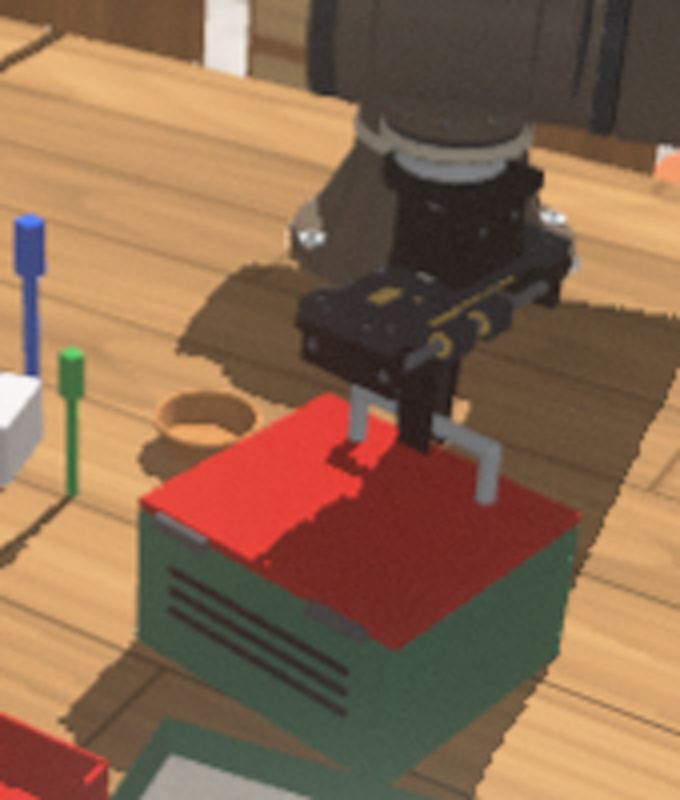

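Call:
apply_moves --pt "0.05 -0.01 0.15" --pt "0.1 -0.02 0.31" --pt "0.21 -0.04 0.62" --pt "0.34 -0.07 0.92" --pt "0.48 -0.09 1.21" --pt "0.64 -0.12 1.49" --pt "0.81 -0.16 1.77" --pt "1.0 -0.19 2.04" --pt "1.2 -0.23 2.29" --pt "1.2 -0.23 2.29" --pt "1.2 -0.23 2.29" --yaw '[0, 0, 0, 0, 0, 0, 0, 0, 0, 0, 0]' --jaw '[1, 1, 1, 1, 1, 1, 1, 1, 1, 1, 1]'

```text
t: 28.7
eef_pos: [522.0, 215.0, 184.3]
tcp_rot: [-2.104, 1.569, 2.415]
ft_force: [-11.3, 1.2, 5.5]
opening: 0.122
```

```bash
python3 v.py 15
```

```text
28.7 [521.98283975 214.95429537 184.29050285] [-11.27376473   1.16706106   5.49471556] 11.604919129163626 jaw -11.037008170570498
[[285. 276.]
 [333. 304.]] [[422. 419.]
 [398. 379.]]
```

View pics/s15.png

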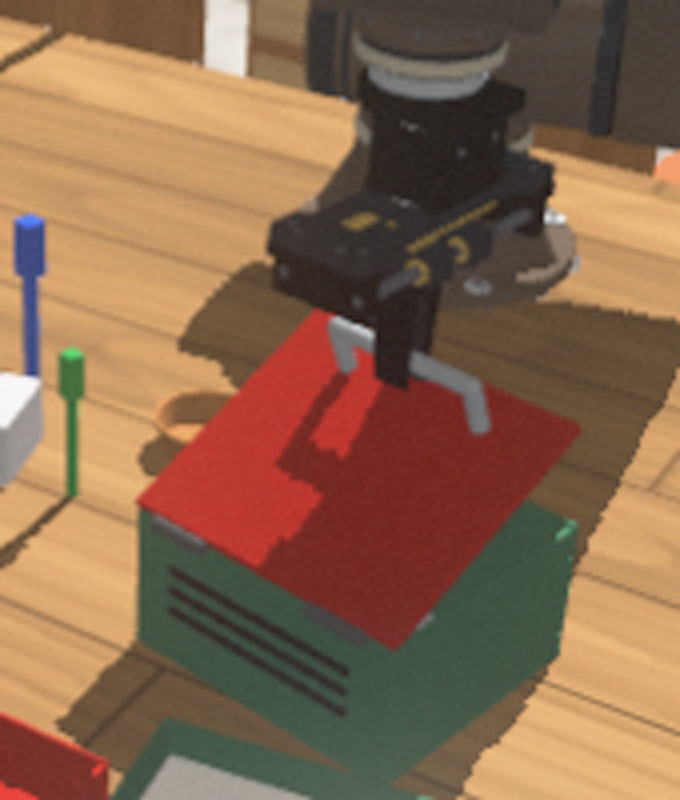

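Call:
apply_moves --pt "0 0 0" --pt "0.1 -0.02 0.13" --pt "0.28 -0.055 0.34" --pt "0.5 -0.1 0.55" --pt "0.75 -0.15 0.77" --pt "1.02 -0.2 1.0" --pt "1.02 -0.2 1.0" --pt "1.02 -0.2 1.0" --yaw '[0, 0, 0, 0, 0, 0, 0, 0]' --jaw '[1, 1, 1, 1, 1, 1, 1, 1]'

```text
t: 29.8
eef_pos: [547.2, 209.9, 210.5]
tcp_rot: [-2.037, 1.568, 2.483]
ft_force: [-8.6, 1.3, 7.4]
opening: 0.116
```

```bash
python3 v.py 16
```

```text
29.8 [547.18702089 209.93494854 210.54740913] [-8.57029796  1.27982683  7.40289901] 11.014808699182941 jaw -11.041055072431917
[[252. 263.]
 [333. 304.]] [[422. 419.]
 [375. 355.]]
```

View pics/s16.png

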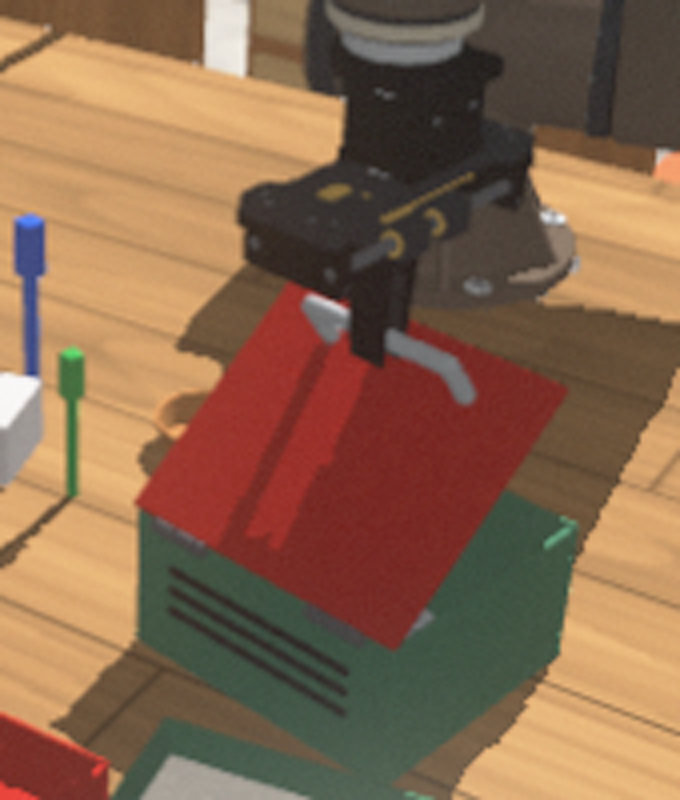

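Call:
apply_moves --pt "0 0 0" --pt "0.15 -0.03 0.12" --pt "0.38 -0.07 0.27" --pt "0.64 -0.125 0.42" --pt "0.9 -0.175 0.56" --pt "1.12 -0.22 0.68" --pt "1.12 -0.22 0.68" --pt "1.12 -0.22 0.68" --pt "1.12 -0.22 0.68" --yaw '[0, 0, 0, 0, 0, 0, 0, 0, 0]' --jaw '[1, 1, 1, 1, 1, 1, 1, 1, 1]'

```text
t: 31.02
eef_pos: [575.5, 204.3, 228.7]
tcp_rot: [-2.191, 1.569, 2.328]
ft_force: [-5.8, -0.7, 5.4]
opening: 0.119
```

```bash
python3 v.py 17; python3 -c "
from h import *;import pickle
S=env.read_camera('scene');T=env.read_camera('top');pickle.dump((S,T),open('c17.pkl','wb'))
save('t17',T['frame'][170:255,180:270],8)"
```

```text
31.025 [575.47446283 204.26635858 228.65951577] [-5.83552556 -0.72789017  5.38011677] 11.320977759524586 jaw -11.040207197726184
[[217. 255.]
 [333. 304.]] [[422. 419.]
 [345. 345.]]
```

View pics/s17.png

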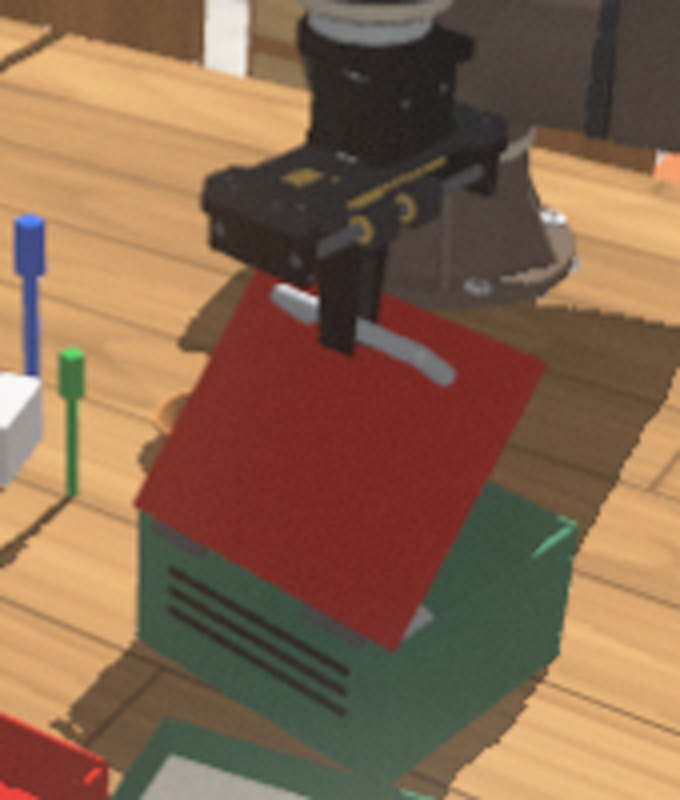

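View pics/t17.png

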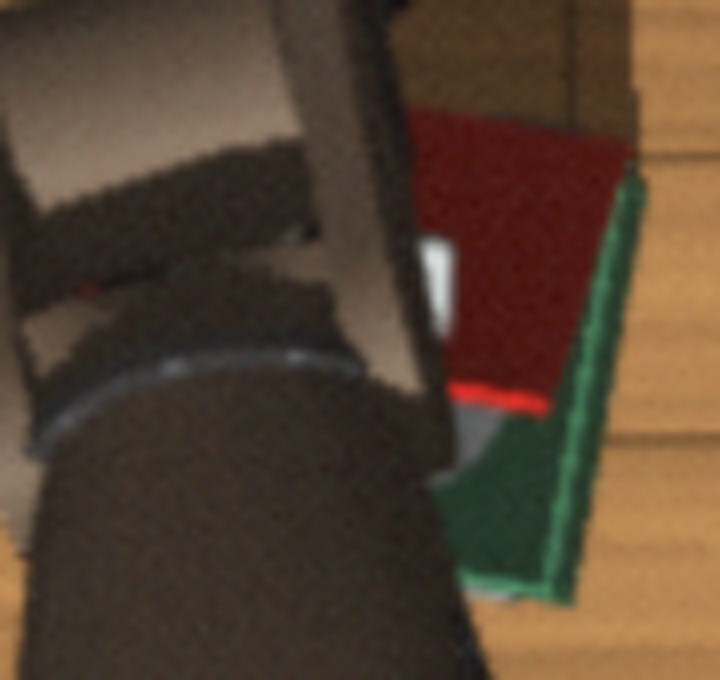

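```bash
python3 - <<'E'
from h import *;import pickle
S,T=pickle.load(open('c17.pkl','rb'))
yaw=np.radians(-11);mx=np.array([np.cos(yaw),np.sin(yaw),0]);my=np.array([-np.sin(yaw),np.cos(yaw),0])
def hit(c,uv,P0):
    o,d=ray(c,[uv]);d=d[0];return o+d*(((P0-o)@my)/(d@my))
def ang(c,uvf,uvh):
    H=onz(c,[uvh],108)[0]; F=hit(c,uvf,H); v=F-H
    print(H.round(1),F.round(1),'len',np.linalg.norm(v).round(1),'angle',np.degrees(np.arctan2(v[2],-(v@mx))).round(1))
s=lambda p:np.array(p)/4+[260,100]
t=lambda p:np.array(p)/8+[180,170]
# lid top face corners; hinge-corner top-face shifts by rotation (8 sin50 back, 8cos50 up)
for zc in (108,105):
    H=onz(S,[s((396,651))],zc)[0];F=hit(S,s((546,366)),H);v=F-H;print('S+',zc,H.round(1),np.linalg.norm(v).round(1),np.degrees(np.arctan2(v[2],-(v@mx))).round(1))
    H=onz(S,[s((136,505))],zc)[0];F=hit(S,s((256,268)),H);v=F-H;print('S-',zc,H.round(1),np.linalg.norm(v).round(1),np.degrees(np.arctan2(v[2],-(v@mx))).round(1))
# two-view corner -y: no; bar via TCP
e=env.state()['eef_pos'];b=e+[0,0,16.9]
for P in([493.28,220.68,143.1],):
    d=b-np.array(P);h=d@mx;v=d[2];print('bar',h,v,np.degrees(np.arctan2(43+v,150-h))-16,np.hypot(43+v,150-h))
E
```

```text
S+ 108 [666.4 293.3 108. ] 175.3 49.2
S- 108 [627.6  98.4 108. ] 160.8 50.7
S+ 105 [662.8 291.8 105. ] 176.1 49.2
S- 105 [623.9  96.  105. ] 161.5 50.7
bar 83.79345179609476 102.45524153115579 49.5264982321696 159.81406169033718
```

```bash
python3 - <<'E'
from h import *
for i in range(2):
    S=env.read_camera('scene');s=env.state();print(s['t'],s['eef_pos'].round(2),s['ft_force'].round(2),np.abs(s['qvel']).max().round(4),s['opening']*95)
save('s18',S['frame'],1.4)
E
```

```text
31.275 [575.46 204.25 228.62] [-5.02 -0.36  5.71] 0.0018 11.281773845523434
31.325 [575.47 204.26 228.67] [-5.09 -1.34  5.06] 0.0012 11.247515095110993
```

View pics/s18.png

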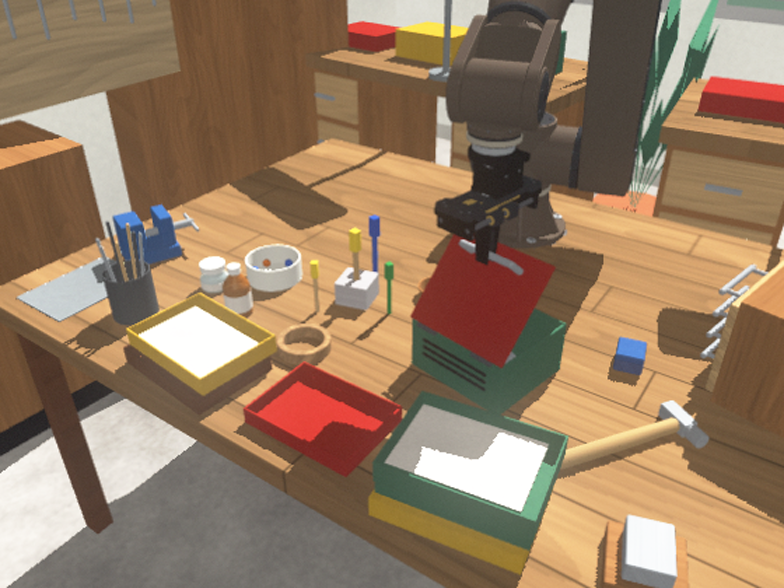

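The last picture shows the lid held open, with the bar in the fingers at (490,245). The stick is upright in its stand at (355,260), the beads are in the pot at (273,266), and the bystanders look unmoved.

```bash
python3 -c "
from h import *
print(env.job_done());s=env.state();print(s['t'],s['eef_pos'],s['ft_force'])"
```

```text
the job is handed in; nothing more can be done
None
the job is handed in; nothing more can be done
```

I stirred the beads with the larger yellow stick, three turns at 25–29 mm radius, and stood the stick back in its hole. Then I lifted the red lid by its handle. I handed the job in at about 31 s of the 72 s allowed, still holding the lid.

**Lid angle:** three estimates gave 49.5° (handle position), 49.2° (one lid corner) and 50.7° (the other corner, partly hidden and measuring short: about 161 mm, where the lid edge is 180 mm). All are inside 45–55°, and the arm was still (joint speeds below 0.002 rad/s).

**Beads:** after the turns all six were seen in the pot. During the stirring I could measure five of them; each was at least 19 mm from every starting point of a bead of its colour.

**Stick and bystanders:** the stick stood upright and let go in its hole. The bystanders looked unmoved in the last picture, but I did not measure them.

**One disagreement:** the lid pushed back on the fingers with about 7 to 13 N along its swing radius. My lift path ran slightly off the handle's true arc: I computed a radius of 159.8 mm where the given sizes make it 156 mm. The grip held at about 11.3 mm opening.

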